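# Fit the drained heating block into the dry bath

## Task

The metal heating block of the little dry bath was left on the bench with its wells downward to drain. Turn it over, set it fully home in the dry bath's pocket with its wells facing up, and then shut the clear lid over it. Leave the other things on the bench where they stand.

Things in the scene. Friction and masses are not known exactly. Their poses are not given: they have to be found in the camera images.
- block_center (a point): centre of the heating block: bare metal, 56 mm long (its x axis), 42 mm wide (y), 40 mm high (z), 0.14 to 0.22 kg. Its z axis points out of the 56 x 42 mm face that has six round 12 mm wells in two rows of three. It lies on the bench wells down (z axis down), stands steadily on any face, and may go into the pocket either way round (half a turn about z)
- heating_block: the same block, same axes; this origin is the centre of its plain underside (opposite to the wells), 20 mm from block_center. The lowest 3 mm next to the plain face are stepped in by 1.5 mm all round; a thin dark groove runs round the sides 9 mm from the face with the wells
- pocket (a point): centre of the floor of the pocket in the flat deck of the dry bath (fixed white instrument, sloped panel in front). Axes: x from panel to lid hinge, y left, z up. Pocket 60 mm along x, 46 mm along y, 18 mm deep, mouth bevelled 3 mm; its floor is 42 mm, the deck 60 mm above the bench. A seated block stands 22 mm above the deck, which runs on 72 mm to the back, 43 mm to the front, 52 mm to each side
- lid (a joint): angle of the clear lid, rad: 0 shut on the deck, 1.65 open against its stop, where it rests at the start, leaning a little back. A light hood (60 g), 102 mm long, 92 mm wide, 32 mm high, hinged behind the pocket: the hinge runs along the pocket's y, 64 mm behind and 18 mm above the pocket point. Pushed forward from behind to under 1.1 rad it sinks shut by itself in one to two seconds
- lid_tab (a point): middle of the grey finger tab (12 x 36 x 5 mm) on the lid's free edge, 107 mm from the hinge; the highest part of the open lid. Axes of the lid: x from tab to hinge, y along the hinge, z out of the hood's outer face (to the back while open)
- lid_top (a point): centre of the flat outer face of the lid's hood (102 x 92 mm), 51 mm from the hinge along the lid; this face is at the back while the lid stands open. Same axes as lid_tab
- petri_dish: a small clear covered dish, 61 mm across and 16 mm high; origin at the centre of its underside. Bystander, to be left where it stands
- vial: a glass sample vial with a black screw cap, 24 mm across and 56 mm high; origin at the centre of its underside. Bystander, to be left where it stands
- beaker: a graduated clear plastic beaker, 53 mm across and 60 mm high; origin at the centre of its underside. Bystander, to be left where it stands
- knob_weight: a brass knob weight, 25 mm across and 30 mm high; origin at the centre of its underside. Bystander, to be left where it stands
- tape_roll: a roll of masking tape lying flat, 66 mm across and 19 mm high; origin at the centre of its underside. Bystander, to be left where it stands

How it is judged (in metres and radians):
On the way, in this order (a step that is already met when the one before it is completed fails the run):
1. the block is turned over, wells up (angle between block_center's own z axis and vertical below 0.15 rad), for 0.2 s.
2. the block sits fully home in the pocket, wells up (angle between block_center's own z axis and vertical below 0.08 rad and horizontal distance between block_center and pocket below 0.005 m and z of block_center in the frame of pocket between 0.016 and 0.0235 m), for 0.2 s.
At the end, for the whole second after the job is handed in: The block sits in the pocket with its wells up (tilt under 0.08 rad), its centre within 5 mm of the pocket's axis and not more than 3.5 mm higher than when fully home, at rest, and the lid is shut over it (under 0.06 rad) (all of step 2 and linear speed of heating_block below 0.02 m/s and value of joint lid below 0.06 rad); the robot touches nothing.
It fails at once if the petri dish is moved by more than 30 mm (distance of petri_dish from where it was at the start of the episode above 0.03 m).
It fails at once if the vial is moved by more than 30 mm (distance of vial from where it was at the start of the episode above 0.03 m).
It fails at once if the beaker is moved by more than 30 mm (distance of beaker from where it was at the start of the episode above 0.03 m).
It fails at once if the knob weight is moved by more than 30 mm (distance of knob_weight from where it was at the start of the episode above 0.03 m).
It fails at once if the tape roll is moved by more than 30 mm (distance of tape_roll from where it was at the start of the episode above 0.03 m).
It also fails if it takes over 70 s, if anything falls off the work surface, if the arm or the gripper's body presses on something with over 40 N, if the wrist force passes 120 N, or if a joint passes its speed limit or range.

## Robot

A 6-joint arm with a two-finger parallel gripper is mounted at the origin on the work surface; the furniture and walls round the work are solid. World frame = base frame: x ahead of the robot, y to its left, z up, the work surface at z = 0. Lengths are in mm, angles in degrees, forces in N, time in s.
With the tool pointing down it reaches from about 300 to 850 mm from the base axis. Payload 4.2 kg.
Tool frame: the origin (TCP) lies at the very end of the fingers, on their centre line; the grasp point (between the pads) lies 19 mm behind it; z points along the fingers, y is the direction in which the jaws open and shut (so a half turn about z gives the same grasp; the last joint's range is limited). The gripper opens to 91 mm and grips with 3 to 60 N. Pads are 32 mm wide; open, the fingers measure 118 mm over their backs; the gripper's body (76 mm by 178 mm) begins 60 mm behind the grasp point.
Start: joints at [75.057, 18.312, 89.639, -0, 72.044, -1.146], TCP at [137.127, 558.426, 213.976] pointing down, gripper open.
Joint ranges: [-177.97, 177.97], [-48.28, 115.42], [12.27, 149.76], [-77.06, 257.06], [2.81, 150.46], [-146.56, 146.56]. Speed limits (degrees/s): [147.25, 147.25, 180, 180, 180, 180].

## Interface

Orientations are given as [roll, pitch, yaw] about the fixed x, y, z axes, in that order (R = Rz(yaw) Ry(pitch) Rx(roll)).
In Python, from workcell import telemetry, grab_frame, job gives the robot as it stands.
- The arm moves only by the tool drive_tool, never from a script. Its argument "moves" is a list of rows, each an object of numbers: "claw": the closure, from -1 (fully open) to 1 (shut); "dx", "dy", "dz": the shift along the tool's x, y, z in units of 20 mm (1.0 is 20 mm); "yaw": the turn about the tool's z in units of 0.15 rad (1.0 is 0.15 rad). In form: [{"claw": .., "dx": .., "dy": .., "dz": .., "yaw": ..}, ...]. A call has 1 to 5 rows; each row shifts and turns the pose as measured when the row begins, along the tool's axes as they then stand; what a row does not reach is not made up. A row lasts 1/8 s, in which the tool goes at most 62.5 mm and 10.7 degrees, less where a joint would pass 70% of its speed; a pose out of reach is approached as far as the arm can. A call with a number of a shift or a turn outside -1 to 1 is refused whole. A call with a gripper value outside its range is refused whole. The fingers move at their own pace and stop on an object; "grip_force" is the grip in N (left out, the last holds). Time passes only in rows, so rows that do not move let the fingers close. It gives the time, the measured TCP pose, the force and the opening at its end, in the units of the state.
- telemetry.state(): the state, without advancing time (a new reading comes with each control period).
- grab_frame(name): name is "side" or "top"; returns a dict with "color" (420x560x3 uint8, blue, green, red), "vertical_fov" (degrees; the focal length in pixels is half the picture's height over the tangent of half this angle, whatever the lens; pixels are square), "cx", "cy" (the principal point, pixels), "dist" ([k1, k2, p1, p2, k3] as OpenCV has them; the pictures are not rectified), "pose" (4x4, takes a point from camera to world coordinates). Camera axes: x right, y down, z forward; pixel columns grow to the right and rows downward; lengths in mm; the calibration is good to about 2 mm. A picture is of the moment at which its call begins. There is no depth.
- job.job_done(): hands the job in, once; it reports no verdict.
The state is a dict: "time_s": time; "qpos": joint angles; "qvel": joint speeds; "effort": joint torques, N m; "ee_pos": TCP position; "ee_rot": TCP orientation; "force": force on the tool from outside, world axes, zero at the start; "torque": the same for the moment, N m; "gripper_width": finger opening in mm.
Only numpy, scipy, OpenCV 4.12 (cv2) and the standard library are available. Lean on these libraries where they do the work, as an engineer would, in place of code of your own. Each camera call takes 0.05 s, during which the arm holds its last target.

## Working session

There is one attempt and no reset: what is moved stays moved. The work goes in short steps, Python scripts to look and compute and a tool call to move; the robot and the scene stay as the last step left them, time stands still between calls to the robot, and variables do not carry over. Pictures are saved under pics/ and viewed, and the job is handed in when it is done.

Besides the shell and the picture viewer there is one more tool, called as name(argument=value, ...) on one line, values as JSON. drive_tool: Moves the arm, as the interface text tells. Its arguments: {"type":"object","properties":{"moves":{"type":"array"},"grip_force":{"type":"number"}},"required":["moves"]}

```bash
mkdir -p pics; ls; python3 - <<'E'
from workcell import telemetry, grab_frame
import cv2,numpy as np,pickle
s=telemetry.state();print(s)
d={}
for n in("side","top"):
    f=grab_frame(n);d[n]=f
    cv2.imwrite(f"pics/{n}0.png",f["color"])
    print(n,f["vertical_fov"],f["cx"],f["cy"],f["dist"],np.round(f["pose"],3).tolist())
pickle.dump(d,open("f0.pkl","wb"))
E
```

```text
pics
{'time_s': 0.0, 'qpos': array([ 7.50576231e+01,  1.83493974e+01,  8.97080900e+01,  1.04033166e-03,
        7.20423061e+01, -1.14669907e+00]), 'qvel': array([ 0.00587593, -0.06220772,  0.0293321 ,  0.08489976, -0.02868056,
       -0.01385553]), 'effort': array([ 6.91601745e-04, -4.12472177e+01, -2.31967521e+01,  7.29077635e-02,
        4.57148720e-02, -1.41799742e-04]), 'ee_pos': array([136.98318069, 557.91503212, 213.13135543]), 'ee_rot': array([-1.79900246e+02, -2.98599292e-03,  1.66203998e+02]), 'force': array([-0.1259402 , -0.31216281,  0.27342901]), 'torque': array([-0.0012872 ,  0.02847694,  0.00252754]), 'gripper_width': 91.67276222365568}
side 57.58041236772452 280.73162419231613 207.10117515917676 [0.02966362 0.         0.         0.         0.        ] [[-1.0, -0.012, 0.007, 595.295], [-0.012, 0.466, -0.885, 935.095], [0.007, -0.885, -0.466, 470.52], [0.0, 0.0, 0.0, 1.0]]
top 56.22010546421717 275.877490289942 206.8328878216419 [0.03823184 0.         0.         0.         0.        ] [[-0.012, -0.982, 0.19, 426.782], [-1.0, 0.018, 0.026, 143.11], [-0.029, -0.189, -0.981, 904.567], [0.0, 0.0, 0.0, 1.0]]
```

View pics/side0.png

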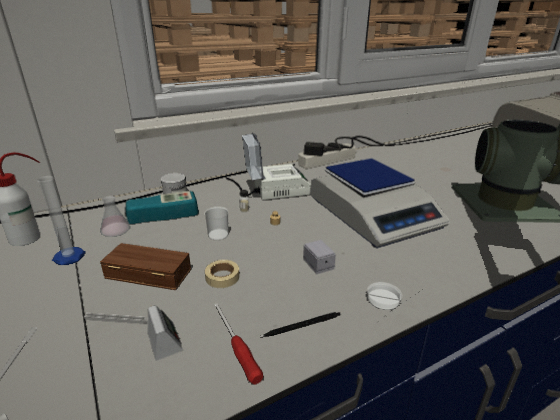

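View pics/top0.png

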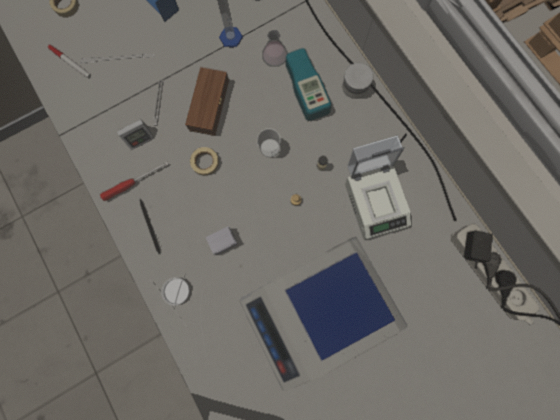

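```bash
cat > h.py <<'E'
import cv2,numpy as np,pickle
def K(f):
    F=210/np.tan(np.radians(f["vertical_fov"]/2)); return np.array([[F,0,f["cx"]],[0,F,f["cy"]],[0,0,1.]])
def ray(f,uv):
    p=cv2.undistortPoints(np.array([[uv]],float),K(f),np.array(f["dist"],float))[0,0]
    P=np.array(f["pose"]);return P[:3,3],P[:3,:3]@np.array([p[0],p[1],1.])
def onz(f,uv,z):
    o,d=ray(f,uv);return o+d*(z-o[2])/d[2]
def tri(f1,u1,f2,u2):
    o1,d1=ray(f1,u1);o2,d2=ray(f2,u2)
    a=np.linalg.lstsq(np.c_[d1,-d2],o2-o1,rcond=None)[0]
    return (o1+d1*a[0]+o2+d2*a[1])/2, np.linalg.norm(o1+d1*a[0]-o2-d2*a[1])
def proj(f,X):
    P=np.linalg.inv(np.array(f["pose"]));r=cv2.Rodrigues(P[:3,:3])[0]
    return cv2.projectPoints(np.array(X,float).reshape(-1,3),r,P[:3,3],K(f),np.array(f["dist"],float))[0][:,0]
def crop(f,box,name,s):
    x,y,w,h=box;c=f["color"][y:y+h,x:x+w]
    c=cv2.resize(c,None,fx=s,fy=s,interpolation=cv2.INTER_CUBIC)
    for k in range(0,w,10): cv2.putText(c,str(x+k),(k*s,8),0,.3,(0,0,255),1);cv2.line(c,(k*s,10),(k*s,14),(0,0,255),1)
    for k in range(0,h,10): cv2.putText(c,str(y+k),(0,k*s+4),0,.3,(0,0,255),1)
    cv2.imwrite("pics/"+name+".png",c)
def snap(tag):
    from workcell import grab_frame
    d={n:grab_frame(n) for n in("side","top")};pickle.dump(d,open(tag+".pkl","wb"));return d
E
python3 - <<'E'
from h import *
d=pickle.load(open("f0.pkl","rb"))
crop(d["top"],(335,130,90,115),"t1",5)
crop(d["side"],(235,125,85,85),"s1",7)
crop(d["top"],(200,220,50,40),"t2",14)
crop(d["side"],(295,235,50,42),"s2",14)
t=d["top"]
for n,uv in dict(block=(222,242),dish=(177,291),vial=(322,165),beaker=(269,150),knob=(295,200),tape=(204,161),pock=(381,203)).items(): print(n,onz(t,uv,0).round())
E
```

```text
block [521. 293.   0.]
dish [412. 393.   0.]
vial [701.  56.   0.]
beaker [742. 182.   0.]
knob [617. 122.   0.]
tape [717. 339.   0.]
pock [606. -77.   0.]
```

```bash
python3 - <<'E'
import cv2,numpy as np
a=[cv2.imread(f"pics/{n}.png") for n in("t1","s1","t2","s2")]
for i in a: print(i.shape)
E
```

```text
(575, 450, 3)
(595, 595, 3)
(560, 700, 3)
(588, 700, 3)
```

View pics/t1.png

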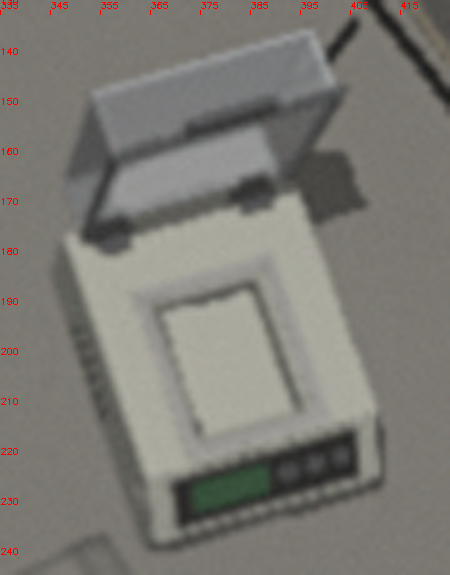

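View pics/s1.png

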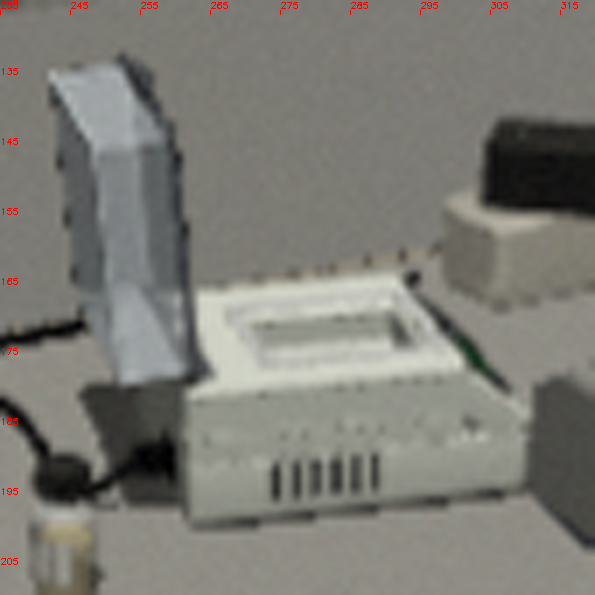

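View pics/t2.png

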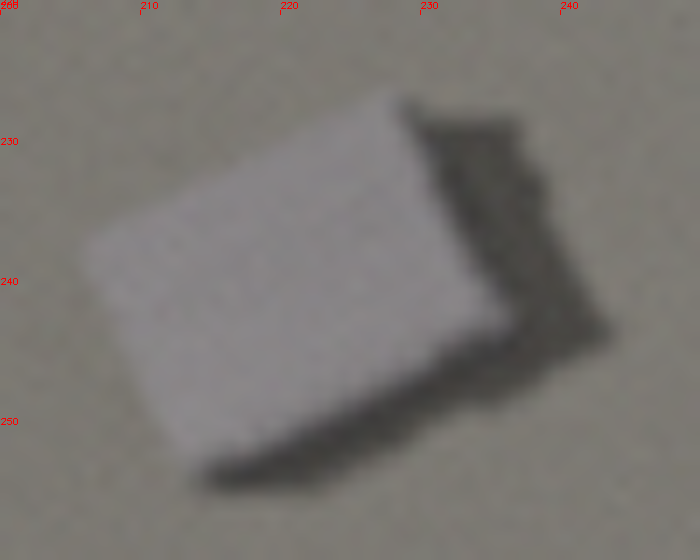

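View pics/s2.png

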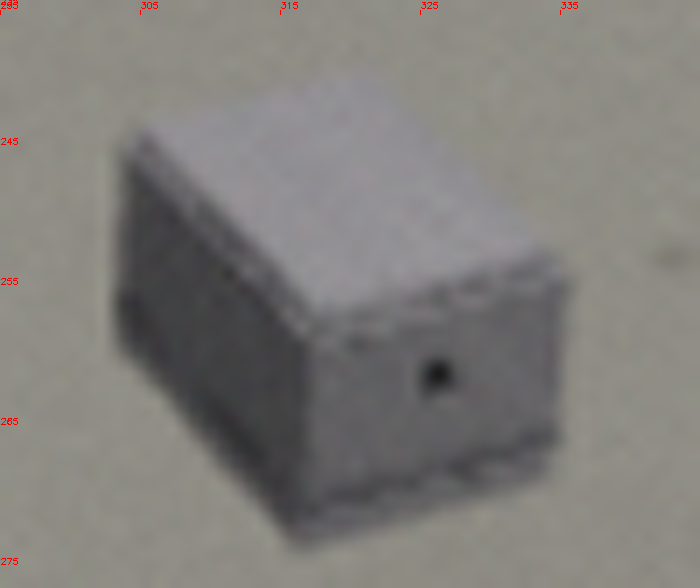

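```bash
python3 - <<'E'
from h import *
d=pickle.load(open("f0.pkl","rb"));t=d["top"];s=d["side"]
def quad(f,P,z):
    X=np.array([onz(f,p,z)[:2] for p in P]);e=np.roll(X,-1,0)-X
    print(X.round(1).tolist(),"c",X.mean(0).round(1),"len",np.linalg.norm(e,axis=1).round(1),"ang",np.degrees(np.arctan2(e[:,1],e[:,0])).round(1))
print("block top");quad(t,[(206,237),(227.5,226.7),(236.5,243.3),(213.5,253.3)],40)
quad(s,[(304.2,244.3),(319.3,240.2),(334.5,252.5),(317,257)],40)
print("bench side");[print(onz(s,p,0).round(1)) for p in [(303.5,259.5),(315.7,273.8),(334,268)]]
print("deck/pocket floor-ish mouth");quad(t,[(365.5,189.5),(385.5,186),(394.5,212.5),(374.5,217.5)],60)
quad(t,[(365.5,191),(385.5,187),(394.5,212.5),(374.5,217.5)],42)
quad(s,[(270.5,170.5),(289.5,169.5),(294,174),(272,176.5)],60)
print("deck corners")
quad(t,[(348,178),(395,168.5),(411,212),(365.5,226)],60)
quad(s,[(263,166),(293,163.7),(303,178),(261.5,182.5)],60)
print("tab/lid top",tri(t,(354,149),s,(256,145.5)),tri(t,(397,136),s,(242.5,135)))
for n,uv in dict(dish=(177,291),vial=(322,165),beaker=(269,150),knob=(295,200),tape=(204,161)).items(): pass
E
```

```text
block top
[[528.7, 322.0], [550.9, 274.5], [513.6, 254.1], [492.5, 304.6]] c [521.4 288.8] len [52.4 42.5 54.7 40.2] ang [ -64.9 -151.4  112.7   25.6]
[[551.8, 279.9], [519.8, 263.7], [493.2, 307.8], [528.9, 323.9]] c [523.4 293.8] len [35.9 51.4 39.1 49.6] ang [-153.2  121.1   24.3  -62.5]
bench side
[551.7 276.8   0. ]
[529.5 324.5   0. ]
[491.  304.7   0. ]
deck/pocket floor-ish mouth
[[625.3, -31.0], [632.3, -74.7], [573.2, -90.0], [562.9, -46.8]] c [598.4 -60.6] len [44.2 61.1 44.4 64.3] ang [ -80.9 -165.4  103.3   14.2]
[[626.1, -34.5], [634.4, -79.2], [576.3, -95.0], [565.8, -50.8]] c [600.6 -64.9] len [45.4 60.2 45.4 62.4] ang [ -79.5 -164.8  103.3   15.2]
[[632.6, -63.7], [579.1, -72.7], [567.0, -40.4], [627.0, -21.2]] c [601.4 -49.5] len [54.3 34.5 63.1 42.9] ang [-170.4  110.6   17.7  -82.5]
deck corners
[[652.1, 5.8], [671.4, -97.8], [573.6, -125.0], [544.8, -26.5]] c [610.5 -60.9] len [105.4 101.5 102.7 112.1] ang [ -79.4 -164.4  106.3   16.8]
[[655.5, -97.1], [568.4, -117.9], [543.2, -13.4], [653.3, 19.3]] c [605.1 -52.3] len [ 89.5 107.5 114.8 116.4] ang [-166.5  103.6   16.6  -88.9]
tab/lid top (array([674.55946614,   8.61961439, 160.26247856]), np.float64(17.812912598981818)) (array([709.34180043, -78.28635305, 157.26027759]), np.float64(0.7750433568882922))
```

```bash
cat > plan.py <<'E'
import sys,numpy as np
from workcell import telemetry
# usage: plan.py x y z yaw  -> rows
s=telemetry.state()
p=np.array(s["ee_pos"]);yaw=s["ee_rot"][2]
a=sys.argv[1:]
t=np.array([p[i] if a[i]=="-" else float(a[i]) for i in range(3)])
ty=yaw if a[3]=="-" else float(a[3])
dy=(ty-yaw+180)%360-180
def units(d,y):
    y=np.radians(y);return np.array([d[0]*np.cos(y)+d[1]*np.sin(y), d[0]*np.sin(y)-d[1]*np.cos(y), -d[2]])/20
d=t-p
n=max(1,int(np.ceil(abs(dy)/8.5)),int(np.ceil(np.linalg.norm(d)/20-.05)))
print("pos",p.round(1),"rpy",np.round(s["ee_rot"],1),"w",round(s["gripper_width"],1),"F",np.round(s["force"],1),"t",s["time_s"],"d",d.round(1),"dyaw",round(dy,1),"rows",n)
# rotate first within first rows
k=int(np.ceil(abs(dy)/8.5))
for i in range(n):
    yy=yaw+dy*min(i,k)/max(k,1)
    u=units(d/n,yy); print(i,u.round(2),"yaw",round(-np.radians(dy)/k/.15,2) if i<k else 0)
E
python3 plan.py 506 322 110 115.5
```

```text
pos [137.  558.  213.2] rpy [-179.9   -0.   166.2] w 91.1 F [ 1.2 -0.7 -0.4] t 0.1 d [ 369.  -236.  -103.2] dyaw -50.7 rows 23
0 [-0.9  -0.31  0.22] yaw 0.98
1 [-0.94 -0.17  0.22] yaw 0.98
2 [-0.95 -0.03  0.22] yaw 0.98
3 [-0.95  0.11  0.22] yaw 0.98
4 [-0.92  0.25  0.22] yaw 0.98
5 [-0.87  0.38  0.22] yaw 0.98
6 [-0.81  0.5   0.22] yaw 0
7 [-0.81  0.5   0.22] yaw 0
8 [-0.81  0.5   0.22] yaw 0
9 [-0.81  0.5   0.22] yaw 0
10 [-0.81  0.5   0.22] yaw 0
11 [-0.81  0.5   0.22] yaw 0
12 [-0.81  0.5   0.22] yaw 0
13 [-0.81  0.5   0.22] yaw 0
14 [-0.81  0.5   0.22] yaw 0
15 [-0.81  0.5   0.22] yaw 0
16 [-0.81  0.5   0.22] yaw 0
17 [-0.81  0.5   0.22] yaw 0
18 [-0.81  0.5   0.22] yaw 0
19 [-0.81  0.5   0.22] yaw 0
20 [-0.81  0.5   0.22] yaw 0
21 [-0.81  0.5   0.22] yaw 0
22 [-0.81  0.5   0.22] yaw 0
```

drive_tool(moves=[{"claw": -1,"dx": -0.9,"dy": -0.3,"dz": 0,"yaw": 1},{"claw": -1,"dx": -0.95,"dy": -0.2,"dz": 0.1,"yaw": 1},{"claw": -1,"dx": -0.95,"dy": 0,"dz": 0.2,"yaw": 1},{"claw": -1,"dx": -0.95,"dy": 0.1,"dz": 0.2,"yaw": 1},{"claw": -1,"dx": -0.9,"dy": 0.25,"dz": 0.2,"yaw": 1}], grip_force=5)

```text
time_s: 0.72
ee_pos: [217.2, 503.7, 196.6]
ee_rot: [-179.7, 0.2, 122.0]
force: [0.9, 0.1, 0.6]
gripper_width: 91.4
```

drive_tool(moves=[{"claw": -1,"dx": -0.9,"dy": 0.4,"dz": 0.2,"yaw": 0.9},{"claw": -1,"dx": -0.9,"dy": 0.5,"dz": 0.2,"yaw": 0},{"claw": -1,"dx": -0.9,"dy": 0.5,"dz": 0.2,"yaw": 0},{"claw": -1,"dx": -0.9,"dy": 0.5,"dz": 0.2,"yaw": 0},{"claw": -1,"dx": -0.9,"dy": 0.5,"dz": 0.2,"yaw": 0}])

```text
time_s: 1.35
ee_pos: [301.1, 439.6, 173.9]
ee_rot: [-179.5, 0.4, 113.9]
force: [0.9, 1.1, -0.8]
gripper_width: 91.2
```

```bash
python3 plan.py 506 322 110 115.5|head -5
```

```text
pos [301.1 439.6 173.9] rpy [-179.5    0.4  113.9] w 91.2 F [ 0.9  1.1 -0.8] t 1.35 d [ 204.9 -117.6  -63.9] dyaw 1.6 rows 13
0 [-0.73  0.54  0.25] yaw -0.18
1 [-0.75  0.52  0.25] yaw 0
2 [-0.75  0.52  0.25] yaw 0
3 [-0.75  0.52  0.25] yaw 0
```

drive_tool(moves=[{"claw": -1,"dx": -0.9,"dy": 0.65,"dz": 0.3,"yaw": -0.2},{"claw": -1,"dx": -0.9,"dy": 0.65,"dz": 0.3,"yaw": 0},{"claw": -1,"dx": -0.9,"dy": 0.65,"dz": 0.3,"yaw": 0},{"claw": -1,"dx": -0.9,"dy": 0.65,"dz": 0.3,"yaw": 0},{"claw": -1,"dx": -0.9,"dy": 0.65,"dz": 0.3,"yaw": 0}])

```text
time_s: 1.98
ee_pos: [400.1, 382.7, 141.1]
ee_rot: [-179.3, 0.5, 115.7]
force: [0.0, 0.1, 0.9]
gripper_width: 91.4
```

drive_tool(moves=[{"claw": -1,"dx": -0.9,"dy": 0.65,"dz": 0.3,"yaw": 0},{"claw": -1,"dx": -0.9,"dy": 0.65,"dz": 0.3,"yaw": 0},{"claw": -1,"dx": -0.9,"dy": 0.65,"dz": 0.3,"yaw": 0},{"claw": -1,"dx": 0,"dy": 0,"dz": 0,"yaw": 0}])

```text
time_s: 2.48
ee_pos: [461.4, 347.9, 120.5]
ee_rot: [-179.1, 0.5, 115.6]
force: [-1.1, 0.8, -0.2]
gripper_width: 91.3
```

```bash
python3 plan.py 506 322 70 115.5|head -5;  python3 - <<'E'
from h import *
d=snap("f1");crop(d["top"],(180,190,100,90),"t3",7);crop(d["side"],(260,190,110,90),"s3",7)
E
```

```text
pos [461.4 347.9 120.5] rpy [-179.1    0.5  115.6] w 91.3 F [-1.1  0.8 -0.2] t 2.475 d [ 44.6 -25.9 -50.5] dyaw -0.1 rows 4
0 [-0.53  0.36  0.63] yaw 0.02
1 [-0.53  0.36  0.63] yaw 0
2 [-0.53  0.36  0.63] yaw 0
3 [-0.53  0.36  0.63] yaw 0
```

View pics/t3.png

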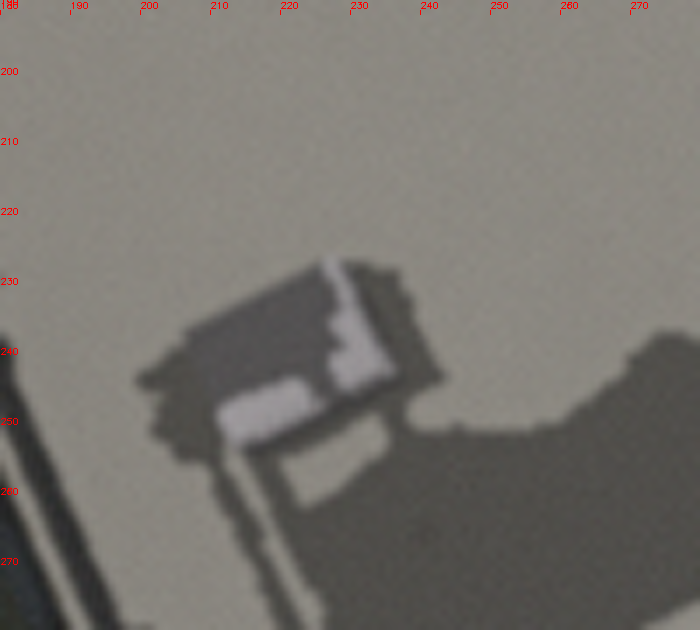

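View pics/s3.png

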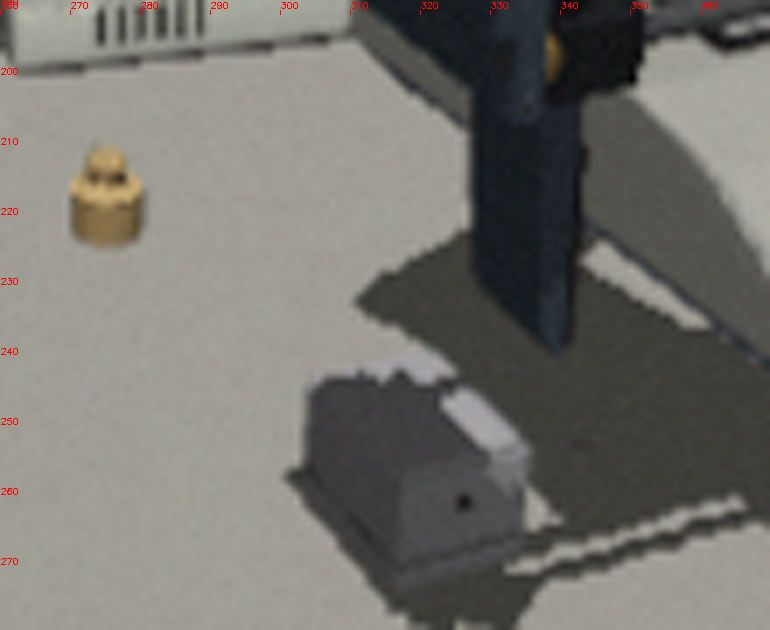

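drive_tool(moves=[{"claw": -1,"dx": -0.65,"dy": 0.45,"dz": 0.3,"yaw": 0},{"claw": -1,"dx": -0.65,"dy": 0.45,"dz": 0.5,"yaw": 0},{"claw": -1,"dx": -0.65,"dy": 0.45,"dz": 0.7,"yaw": 0},{"claw": -1,"dx": -0.5,"dy": 0.3,"dz": 0.7,"yaw": 0},{"claw": -1,"dx": 0,"dy": 0,"dz": 0,"yaw": 0}])

```text
time_s: 3.2
ee_pos: [513.6, 316.5, 73.5]
ee_rot: [-179.1, 0.5, 115.8]
force: [0.4, 0.4, 0.1]
gripper_width: 90.7
```

```bash
python3 plan.py 506 322 22 115.5|head -5;  python3 - <<'E'
from h import *
d=snap("f2");crop(d["side"],(270,190,110,90),"s4",7)
E
```

```text
pos [513.6 316.5  73.5] rpy [-179.1    0.5  115.8] w 90.7 F [0.4 0.4 0.1] t 3.2 d [ -7.6   5.5 -51.5] dyaw -0.3 rows 3
0 [ 0.14 -0.07  0.86] yaw 0.03
1 [ 0.14 -0.08  0.86] yaw 0
2 [ 0.14 -0.08  0.86] yaw 0
```

View pics/s4.png

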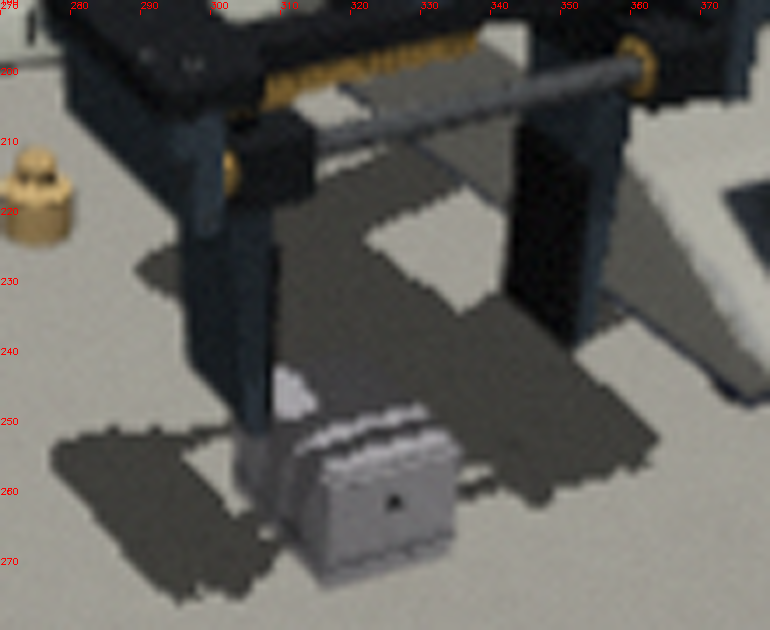

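```bash
python3 - <<'E'
from h import *
d=pickle.load(open("f2.pkl","rb"));s=d["side"]
p=np.array([513.6,316.5,73.5]);y=np.radians(115.8);X=np.array([np.cos(y),np.sin(y),0]);Y=np.array([np.sin(y),-np.cos(y),0])
for sy in(45.5,59,-45.5,-59):
  for sx in(16,-16): print(sy,sx,proj(s,p+X*sx+Y*sy)[0].round(1))
c=np.array([522,290,0.]);a=np.radians(115.5);U=np.array([np.cos(a),np.sin(a),0]);V=np.array([np.sin(a),-np.cos(a),0])
for z in(0,37):
  for k in((28,21),(28,-21),(-28,21),(-28,-21)): print(z,k,proj(s,c+U*k[0]+V*k[1]+[0,0,z])[0].round(1))
E
```

```text
45.5 16 [308.8 250.3]
45.5 -16 [300.7 241.6]
59 16 [302.3 252.1]
59 -16 [294.3 243.3]
-45.5 16 [350.3 239.2]
-45.5 -16 [341.1 231.3]
-59 16 [356.1 237.7]
-59 -16 [346.8 229.9]
0 (28, 21) [316.  273.7]
0 (28, -21) [334.1 268.5]
0 (-28, 21) [302.8 258.7]
0 (-28, -21) [320.2 254. ]
37 (28, 21) [316.9 258.4]
37 (28, -21) [335.4 253.3]
37 (-28, 21) [303.4 243.9]
37 (-28, -21) [321.1 239.4]
```

drive_tool(moves=[{"claw": -1,"dx": 0.2,"dy": -0.1,"dz": 0.7,"yaw": 0.03},{"claw": -1,"dx": 0.15,"dy": -0.1,"dz": 0.8,"yaw": 0},{"claw": -1,"dx": 0.1,"dy": -0.05,"dz": 0.6,"yaw": 0},{"claw": -1,"dx": 0,"dy": 0,"dz": 0.3,"yaw": 0},{"claw": -1,"dx": 0,"dy": 0,"dz": 0.2,"yaw": 0}])

```text
time_s: 3.92
ee_pos: [503.3, 324.9, 21.2]
ee_rot: [-179.4, 0.4, 115.7]
force: [0.7, -0.6, -0.1]
gripper_width: 91.2
```

```bash
python3 plan.py 506 322 20 115.5|head -3
```

```text
pos [503.3 324.9  21.2] rpy [-179.4    0.4  115.7] w 91.2 F [ 0.7 -0.6 -0.1] t 3.925 d [ 2.7 -2.9 -1.2] dyaw -0.2 rows 1
0 [-0.19  0.06  0.06] yaw 0.02
```

drive_tool(moves=[{"claw": -1,"dx": -0.25,"dy": 0.05,"dz": 0,"yaw": 0},{"claw": 1,"dx": 0,"dy": 0,"dz": 0,"yaw": 0},{"claw": 1,"dx": 0,"dy": 0,"dz": 0,"yaw": 0},{"claw": 1,"dx": 0,"dy": 0,"dz": 0,"yaw": 0},{"claw": 1,"dx": 0,"dy": 0,"dz": 0,"yaw": 0}], grip_force=5)

```text
time_s: 4.55
ee_pos: [507.6, 320.7, 22.3]
ee_rot: [-179.5, 0.4, 115.6]
force: [-0.1, -0.0, -0.8]
gripper_width: 54.3
```

```bash
python3 plan.py 506 322 20 115.5|head -3;  python3 - <<'E'
from h import *
d=snap("f3");crop(d["side"],(270,200,90,80),"s5",8)
E
```

```text
pos [507.6 320.7  22.3] rpy [-179.5    0.4  115.6] w 54.3 F [-0.1 -0.  -0.8] t 4.55 d [-1.6  1.3 -2.3] dyaw -0.1 rows 1
0 [ 0.09 -0.04  0.11] yaw 0.02
```

View pics/s5.png

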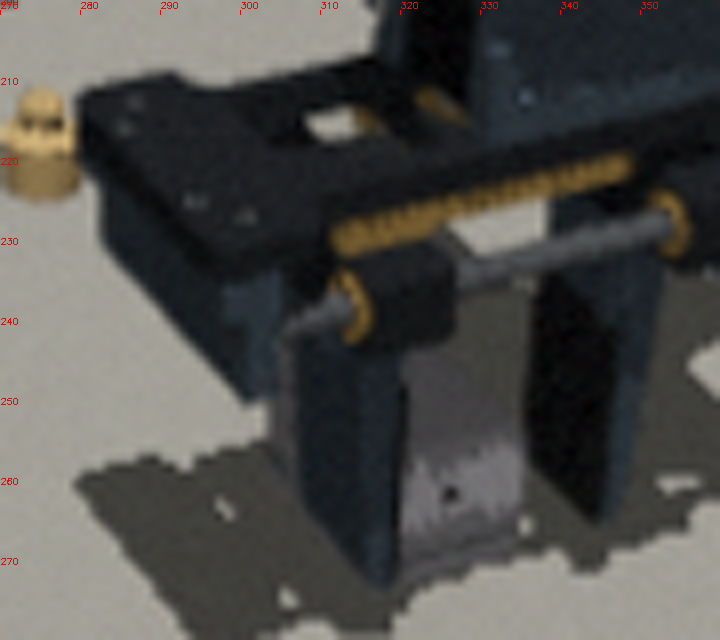

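drive_tool(moves=[{"claw": 1,"dx": 0,"dy": 0,"dz": 0,"yaw": 0},{"claw": 1,"dx": 0,"dy": 0,"dz": 0,"yaw": 0},{"claw": 1,"dx": 0,"dy": 0,"dz": 0,"yaw": 0}])

```text
time_s: 5.03
ee_pos: [507.5, 320.7, 22.1]
ee_rot: [-179.5, 0.4, 115.6]
force: [-0.7, -0.6, 0.0]
gripper_width: 42.0
```

```bash
python3 plan.py 506 322 20 115.5|head -3;  python3 - <<'E'
from h import *
d=snap("f3");crop(d["side"],(270,200,90,80),"s6",8)
E
```

```text
pos [507.5 320.7  22.1] rpy [-179.5    0.4  115.6] w 42.0 F [-0.7 -0.6  0. ] t 5.025 d [-1.5  1.3 -2.1] dyaw -0.1 rows 1
0 [ 0.09 -0.04  0.11] yaw 0.02
```

View pics/s6.png

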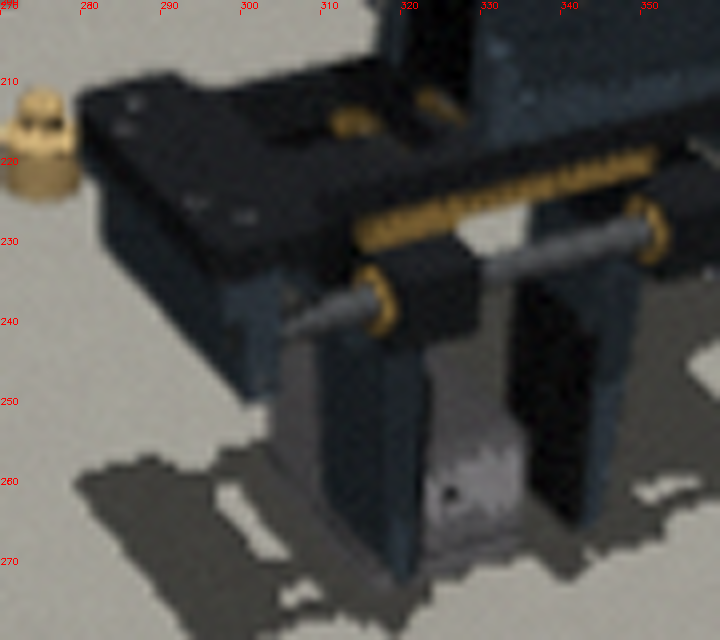

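drive_tool(moves=[{"claw": 1,"dx": -0.2,"dy": 0,"dz": -0.35,"yaw": 0},{"claw": 1,"dx": -0.3,"dy": 0,"dz": -0.3,"yaw": 0},{"claw": 1,"dx": -0.3,"dy": 0,"dz": -0.25,"yaw": 0},{"claw": 1,"dx": -0.3,"dy": 0,"dz": -0.2,"yaw": 0},{"claw": 1,"dx": 0,"dy": 0,"dz": 0,"yaw": 0}])

```text
time_s: 5.75
ee_pos: [517.6, 299.2, 45.5]
ee_rot: [-179.4, 0.4, 115.6]
force: [0.5, -0.4, -1.8]
gripper_width: 41.5
```

```bash
python3 plan.py 507.5 320.7 22.1 115.5|head -3;  python3 - <<'E'
from h import *
d=snap("f4");crop(d["side"],(270,190,90,90),"s7",8)
crop(d["top"],(180,190,100,90),"t7",7)
E
```

```text
pos [517.6 299.2  45.5] rpy [-179.4    0.4  115.6] w 41.5 F [ 0.5 -0.4 -1.8] t 5.75 d [-10.1  21.5 -23.4] dyaw -0.1 rows 2
0 [0.59 0.01 0.59] yaw 0.01
1 [0.59 0.   0.59] yaw 0
```

View pics/s7.png

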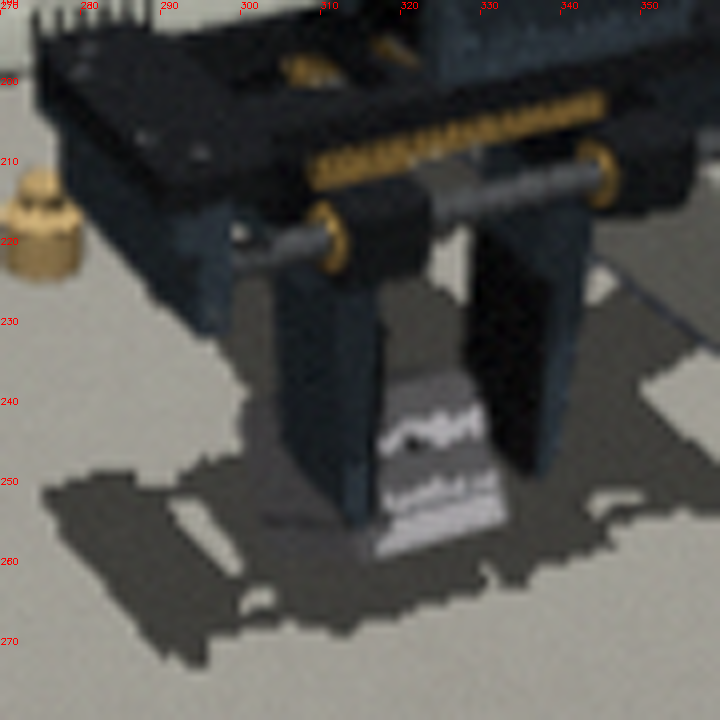

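View pics/t7.png

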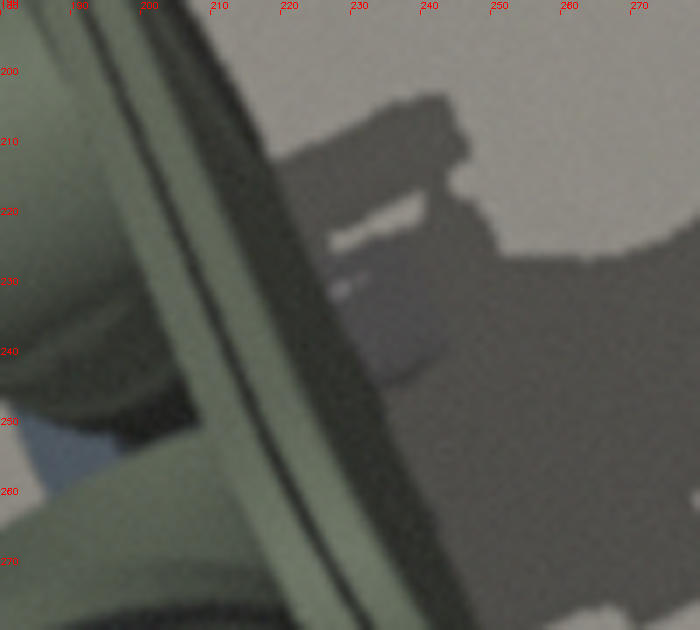

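drive_tool(moves=[{"claw": 1,"dx": -0.35,"dy": 0,"dz": -0.15,"yaw": 0},{"claw": 1,"dx": -0.4,"dy": 0,"dz": -0.1,"yaw": 0},{"claw": 1,"dx": -0.4,"dy": 0,"dz": -0.05,"yaw": 0},{"claw": 1,"dx": -0.3,"dy": 0,"dz": 0,"yaw": 0},{"claw": 1,"dx": 0,"dy": 0,"dz": 0,"yaw": 0}])

```text
time_s: 6.48
ee_pos: [530.3, 271.3, 51.2]
ee_rot: [-179.3, 0.4, 115.6]
force: [-0.6, 0.5, -1.9]
gripper_width: 42.4
```

```bash
python3 plan.py 507.5 320.7 22.1 115.5|head -3;  python3 - <<'E'
from h import *
d=snap("f4");crop(d["side"],(260,180,90,90),"s8",8)
crop(d["top"],(180,190,100,90),"t8",7)
E
```

```text
pos [530.3 271.3  51.2] rpy [-179.3    0.4  115.6] w 42.4 F [-0.6  0.5 -1.9] t 6.475 d [-22.8  49.4 -29.1] dyaw -0.1 rows 4
0 [0.68 0.01 0.36] yaw 0.02
1 [0.68 0.01 0.36] yaw 0
```

View pics/s8.png

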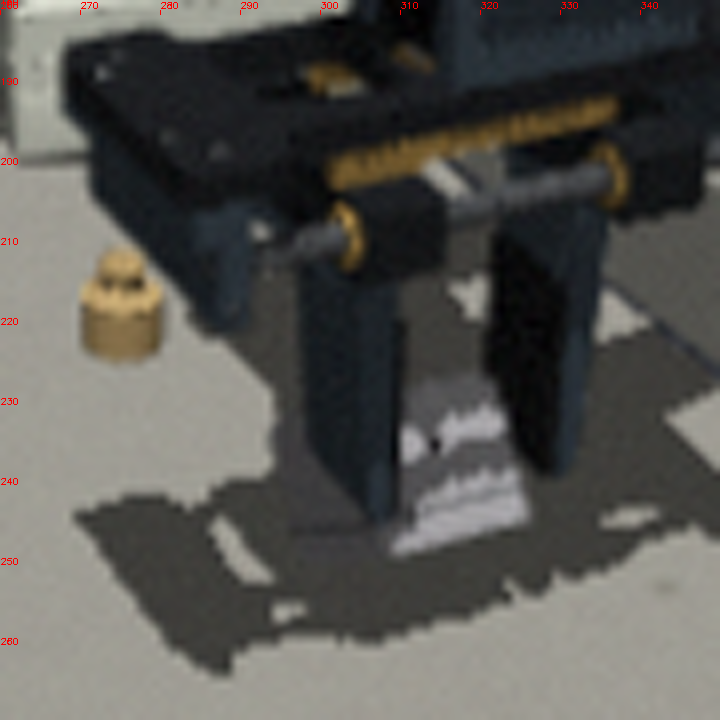

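View pics/t8.png

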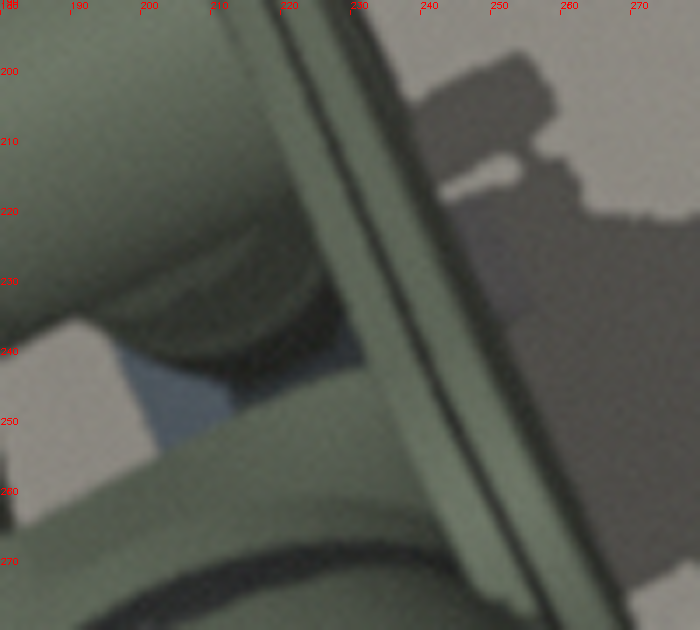

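drive_tool(moves=[{"claw": 1,"dx": 0,"dy": 0,"dz": 0,"yaw": 0},{"claw": 1,"dx": 0,"dy": 0,"dz": 0,"yaw": 0},{"claw": 1,"dx": 0,"dy": 0,"dz": 0,"yaw": 0}], grip_force=3)

```text
time_s: 6.95
ee_pos: [529.9, 272.3, 51.4]
ee_rot: [-179.3, 0.4, 115.7]
force: [0.4, -0.4, -1.3]
gripper_width: 41.6
```

```bash
python3 plan.py 507.5 320.7 22.1 115.5|head -1;  python3 - <<'E'
from h import *
d=snap("f4");crop(d["side"],(260,180,90,90),"s9",8)
E
```

```text
pos [529.9 272.3  51.4] rpy [-179.3    0.4  115.7] w 41.6 F [ 0.4 -0.4 -1.3] t 6.95 d [-22.4  48.4 -29.3] dyaw -0.2 rows 3
```

View pics/s9.png

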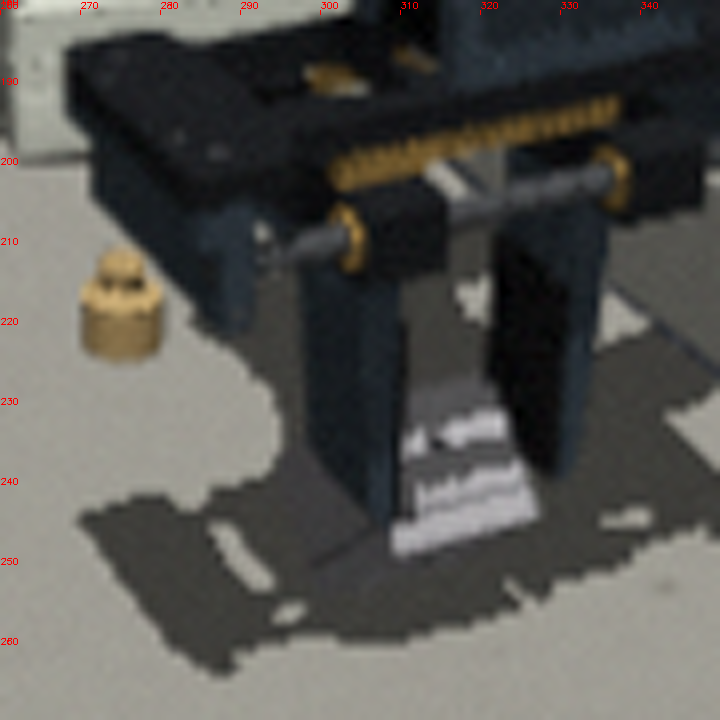

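drive_tool(moves=[{"claw": 1,"dx": -0.3,"dy": 0,"dz": -0.1,"yaw": 0},{"claw": 1,"dx": -0.3,"dy": 0,"dz": 0,"yaw": 0},{"claw": 1,"dx": -0.3,"dy": 0,"dz": 0,"yaw": 0},{"claw": 1,"dx": 0,"dy": 0,"dz": 0,"yaw": 0}])

```text
time_s: 7.55
ee_pos: [538.5, 254.8, 54.2]
ee_rot: [-179.4, 0.4, 115.7]
force: [-0.1, -0.5, -0.8]
gripper_width: 41.9
```

```bash
python3 plan.py 507.5 320.7 22.1 115.5|head -1;  python3 - <<'E'
from h import *
d=snap("f4");crop(d["side"],(250,170,90,90),"s10",8)
E
```

```text
pos [538.5 254.8  54.2] rpy [-179.4    0.4  115.7] w 41.9 F [-0.1 -0.5 -0.8] t 7.55 d [-31.   65.9 -32.1] dyaw -0.2 rows 4
```

View pics/s10.png

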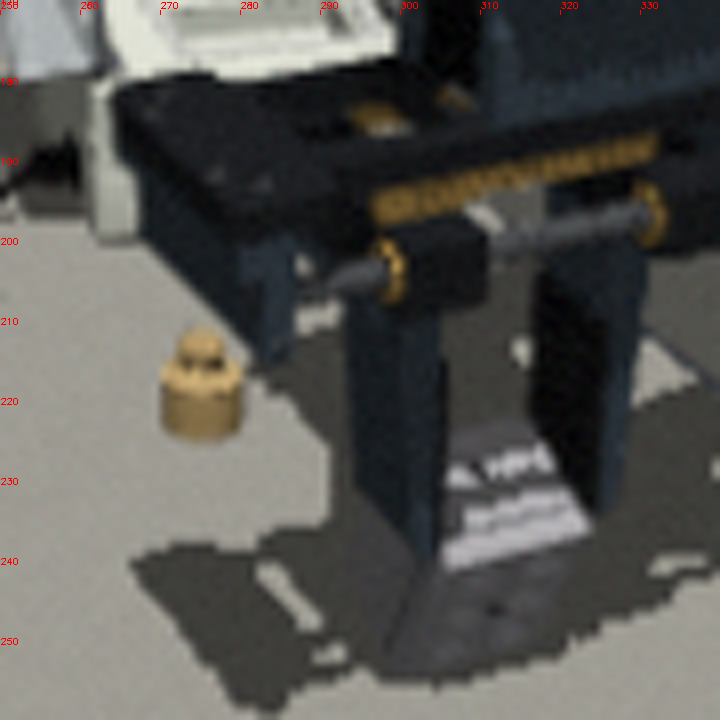

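drive_tool(moves=[{"claw": 1,"dx": -0.35,"dy": 0,"dz": 0,"yaw": 0},{"claw": 1,"dx": -0.35,"dy": 0,"dz": 0.1,"yaw": 0},{"claw": 1,"dx": -0.35,"dy": 0,"dz": 0.15,"yaw": 0},{"claw": 1,"dx": 0,"dy": 0,"dz": 0,"yaw": 0}])

```text
time_s: 8.15
ee_pos: [548.1, 234.6, 49.2]
ee_rot: [-179.3, 0.4, 115.7]
force: [-0.3, -0.9, -1.6]
gripper_width: 42.3
```

```bash
python3 plan.py 507.5 320.7 22.1 115.5|head -1;  python3 - <<'E'
from h import *
d=snap("f4");crop(d["side"],(250,170,90,90),"s11",8)
E
```

```text
pos [548.1 234.6  49.2] rpy [-179.3    0.4  115.7] w 42.3 F [-0.3 -0.9 -1.6] t 8.15 d [-40.6  86.1 -27.1] dyaw -0.2 rows 5
```

View pics/s11.png

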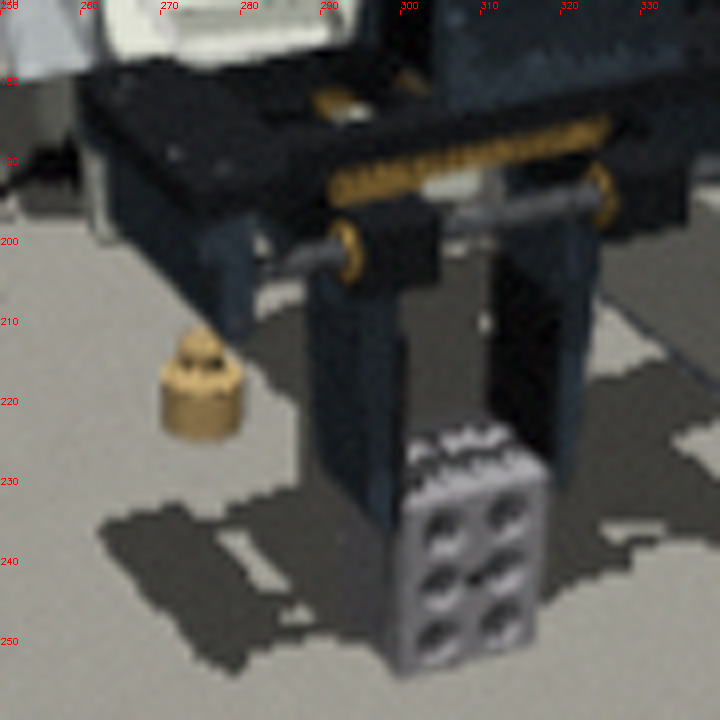

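```bash
python3 - <<'E'
from h import *
d=pickle.load(open("f4.pkl","rb"));s=d["side"]
for z in(0,10): print([onz(s,p,z).round(1).tolist() for p in((299.5,254),(315.5,249.5))])
for z in (56,66): print([onz(s,p,z).round(1).tolist() for p in((300,232.5),(317.5,228.5))])
E
```

```text
[[559.4, 256.9, 0.0], [524.0, 239.0, 0.0]]
[[560.2, 271.3, 10.0], [525.5, 253.8, 10.0]]
[[560.2, 260.3, 56.0], [522.8, 243.3, 56.0]]
[[561.1, 276.6, 66.0], [524.6, 260.0, 66.0]]
```

drive_tool(moves=[{"claw": 1,"dx": -0.05,"dy": 0,"dz": 0.15,"yaw": 0},{"claw": 1,"dx": 0,"dy": 0,"dz": 0.1,"yaw": 0},{"claw": 1,"dx": 0,"dy": 0,"dz": 0,"yaw": 0}])

```text
time_s: 8.62
ee_pos: [547.9, 234.1, 44.5]
ee_rot: [-179.3, 0.4, 115.8]
force: [-0.3, -2.2, -0.5]
gripper_width: 42.0
```

```bash
python3 plan.py 507.5 320.7 22.1 115.5|head -1;  python3 - <<'E'
from h import *
d=snap("f4");crop(d["side"],(250,170,90,90),"s12",8)
E
```

```text
pos [547.9 234.1  44.5] rpy [-179.3    0.4  115.8] w 42.0 F [-0.3 -2.2 -0.5] t 8.625 d [-40.4  86.6 -22.4] dyaw -0.3 rows 5
```

View pics/s12.png

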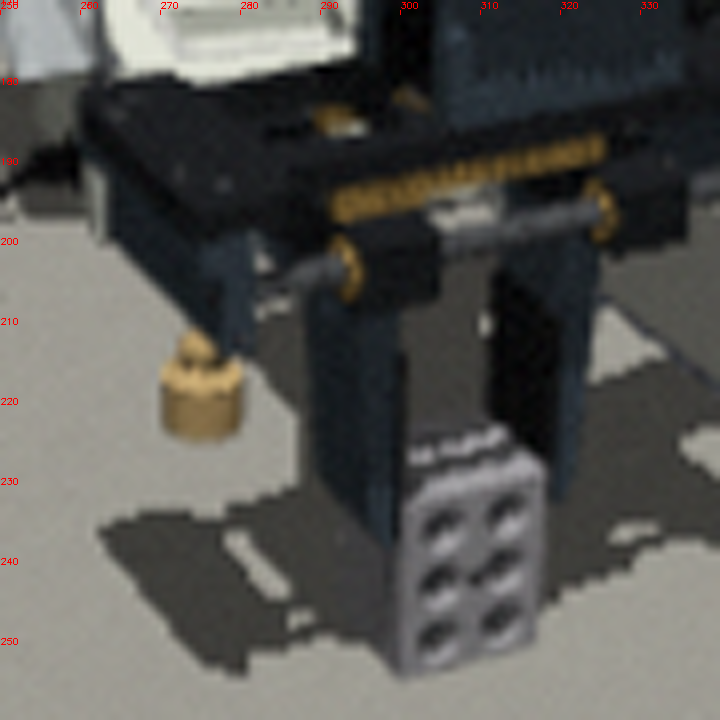

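drive_tool(moves=[{"claw": -1,"dx": 0,"dy": 0,"dz": 0,"yaw": 0},{"claw": -0.5,"dx": 0,"dy": 0,"dz": 0,"yaw": 0},{"claw": -0.3,"dx": 0.6,"dy": 0,"dz": 0,"yaw": 0},{"claw": -0.3,"dx": 0.6,"dy": 0,"dz": 0.3,"yaw": 0},{"claw": -0.3,"dx": 0,"dy": 0,"dz": 0.3,"yaw": 0}])

```text
time_s: 9.35
ee_pos: [537.4, 258.6, 31.7]
ee_rot: [-179.5, 0.4, 115.8]
force: [0.3, -0.6, -0.0]
gripper_width: 59.2
```

```bash
python3 plan.py 538 254.7 30 115.5|head -3;  python3 - <<'E'
from h import *
d=snap("f4");crop(d["side"],(250,170,90,90),"s13",8)
E
```

```text
pos [537.4 258.6  31.7] rpy [-179.5    0.4  115.8] w 59.2 F [ 0.3 -0.6 -0. ] t 9.35 d [ 0.6 -3.9 -1.7] dyaw -0.3 rows 1
0 [-0.19 -0.06  0.09] yaw 0.04
```

View pics/s13.png

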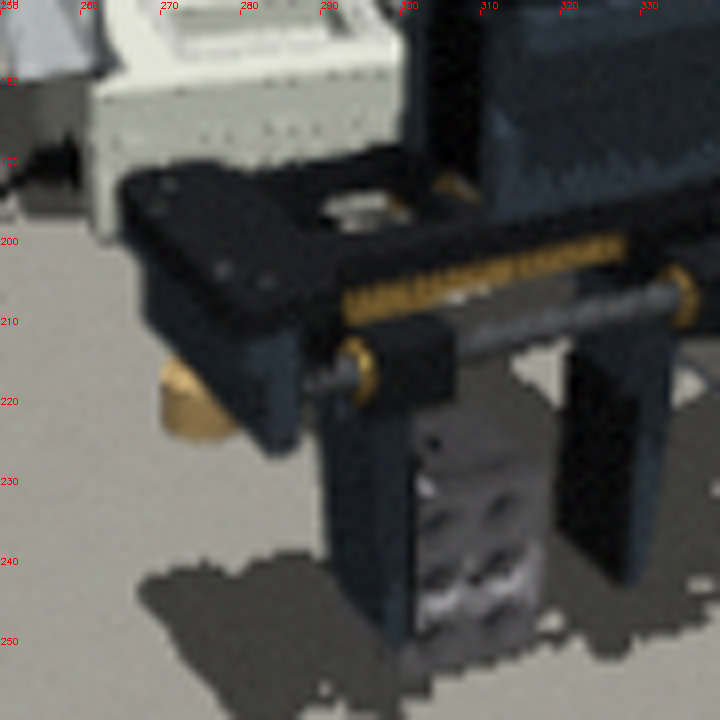

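drive_tool(moves=[{"claw": -0.1,"dx": -0.2,"dy": 0,"dz": 0,"yaw": 0},{"claw": 0.3,"dx": 0,"dy": 0,"dz": 0,"yaw": 0},{"claw": 1,"dx": 0,"dy": 0,"dz": 0,"yaw": 0},{"claw": 1,"dx": 0,"dy": 0,"dz": 0,"yaw": 0},{"claw": 1,"dx": 0,"dy": 0,"dz": 0,"yaw": 0}], grip_force=4)

```text
time_s: 10.07
ee_pos: [539.3, 253.3, 31.2]
ee_rot: [-179.4, 0.4, 115.7]
force: [0.1, 0.4, -0.1]
gripper_width: 42.2
```

drive_tool(moves=[{"claw": 1,"dx": -0.3,"dy": 0,"dz": -0.25,"yaw": 0},{"claw": 1,"dx": -0.35,"dy": 0,"dz": -0.2,"yaw": 0},{"claw": 1,"dx": -0.35,"dy": 0,"dz": -0.15,"yaw": 0},{"claw": 1,"dx": -0.3,"dy": 0,"dz": -0.05,"yaw": 0},{"claw": 1,"dx": 0,"dy": 0,"dz": 0,"yaw": 0}])

```text
time_s: 10.7
ee_pos: [551.5, 227.5, 45.0]
ee_rot: [-179.3, 0.4, 115.7]
force: [0.7, 0.1, -1.0]
gripper_width: 42.0
```

```bash
python3 plan.py 538 254.7 30 115.5|head -1;  python3 - <<'E'
from h import *
d=snap("f4");crop(d["side"],(250,170,90,90),"s14",8)
E
```

```text
pos [551.5 227.5  45. ] rpy [-179.3    0.4  115.7] w 42.0 F [ 0.7  0.1 -1. ] t 10.7 d [-13.5  27.2 -15. ] dyaw -0.2 rows 2
```

View pics/s14.png

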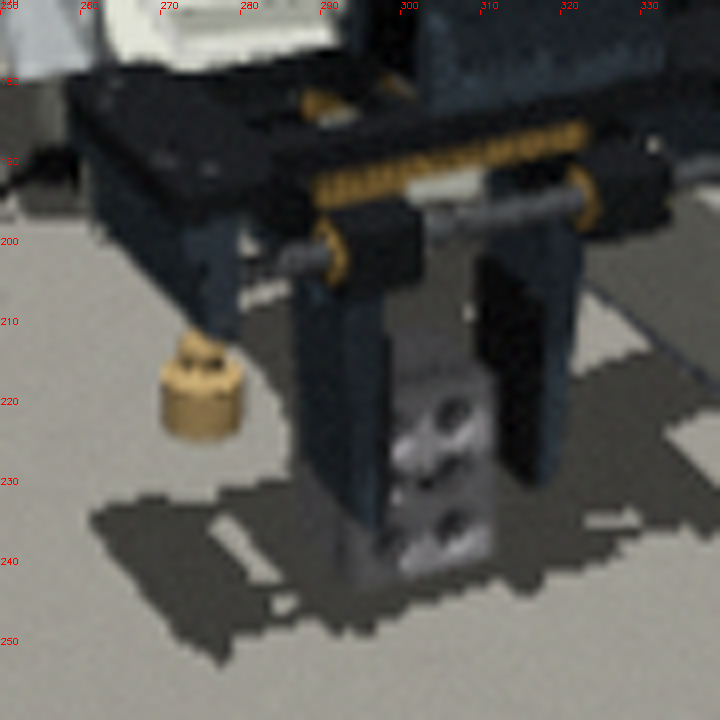

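drive_tool(moves=[{"claw": 1,"dx": 0,"dy": 0,"dz": 0,"yaw": 0},{"claw": 1,"dx": 0,"dy": 0,"dz": -0.2,"yaw": 0},{"claw": 1,"dx": 0,"dy": 0,"dz": 0,"yaw": 0},{"claw": 1,"dx": 0,"dy": 0,"dz": 0,"yaw": 0}], grip_force=3)

```text
time_s: 11.3
ee_pos: [550.8, 228.5, 48.9]
ee_rot: [-179.3, 0.4, 115.7]
force: [0.8, -0.5, -1.5]
gripper_width: 41.8
```

```bash
python3 plan.py 538 254.7 30 115.5|head -1;  python3 - <<'E'
from h import *
d=snap("f4");crop(d["side"],(250,170,90,90),"s15",8)
E
```

```text
pos [550.8 228.5  48.9] rpy [-179.3    0.4  115.7] w 41.8 F [ 0.8 -0.5 -1.5] t 11.3 d [-12.8  26.2 -18.9] dyaw -0.2 rows 2
```

View pics/s15.png

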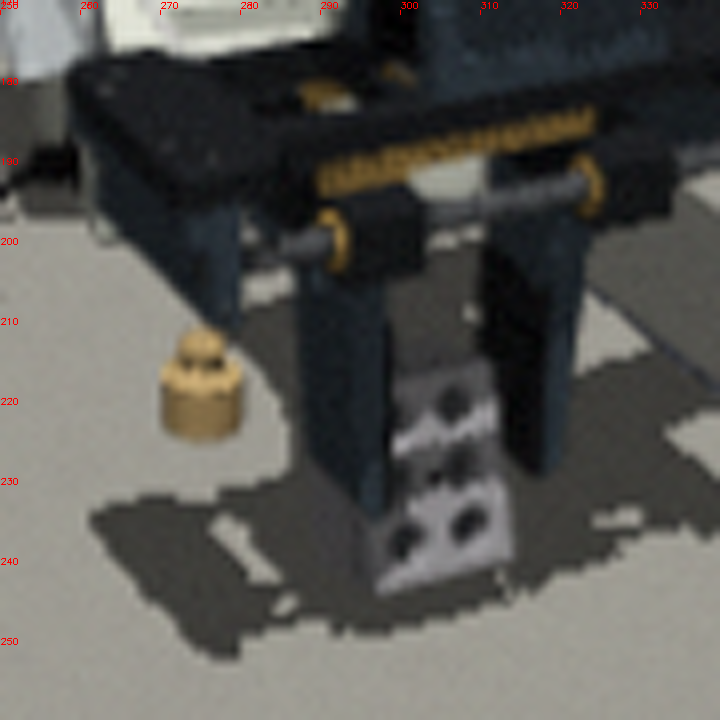

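drive_tool(moves=[{"claw": 1,"dx": -0.3,"dy": 0,"dz": 0.15,"yaw": 0},{"claw": 1,"dx": -0.35,"dy": 0,"dz": 0.1,"yaw": 0},{"claw": 1,"dx": -0.35,"dy": 0,"dz": 0,"yaw": 0},{"claw": 1,"dx": 0,"dy": 0,"dz": 0,"yaw": 0}])

```text
time_s: 11.9
ee_pos: [560.1, 208.6, 43.3]
ee_rot: [-179.3, 0.4, 115.7]
force: [0.7, 0.3, -1.8]
gripper_width: 42.0
```

```bash
python3 plan.py 538 254.7 30 115.5|head -1;  python3 - <<'E'
from h import *
d=snap("f4");crop(d["side"],(240,170,90,90),"s16",8)
E
```

```text
pos [560.1 208.6  43.3] rpy [-179.3    0.4  115.7] w 42.0 F [ 0.7  0.3 -1.8] t 11.9 d [-22.1  46.1 -13.3] dyaw -0.2 rows 3
```

View pics/s16.png

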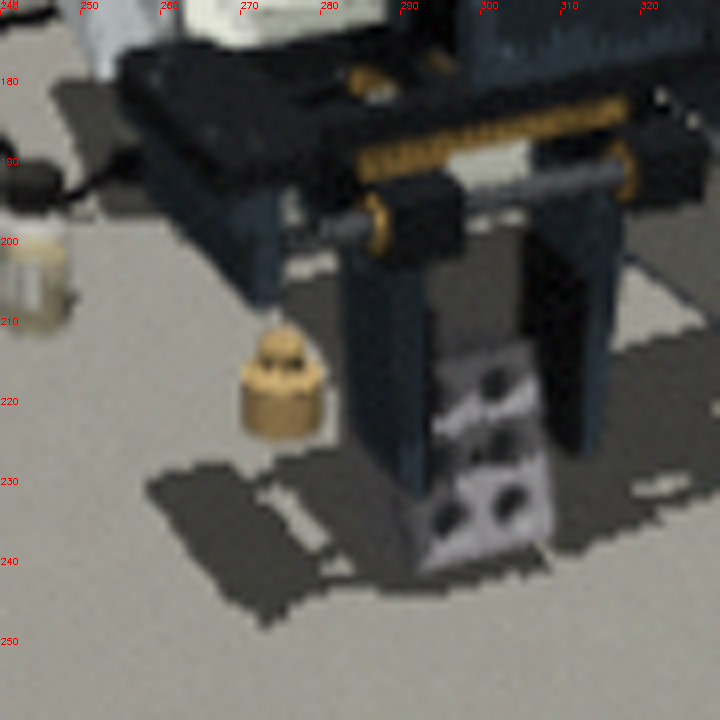

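drive_tool(moves=[{"claw": 1,"dx": 0,"dy": 0,"dz": 0.2,"yaw": 0},{"claw": 1,"dx": -0.25,"dy": 0,"dz": 0.15,"yaw": 0},{"claw": 1,"dx": -0.35,"dy": 0,"dz": 0,"yaw": 0},{"claw": 1,"dx": -0.35,"dy": 0,"dz": 0,"yaw": 0}])

```text
time_s: 12.5
ee_pos: [568.5, 192.2, 37.5]
ee_rot: [-179.3, 0.3, 115.8]
force: [-0.3, 0.6, 1.1]
gripper_width: 42.0
```

```bash
python3 plan.py 538 254.7 30 115.5|head -1;  python3 - <<'E'
from h import *
d=snap("f4");crop(d["side"],(240,170,90,90),"s17",8)
E
```

```text
pos [568.5 192.2  37.5] rpy [-179.3    0.3  115.8] w 42.0 F [-0.3  0.6  1.1] t 12.5 d [-30.5  62.5  -7.5] dyaw -0.3 rows 4
```

View pics/s17.png

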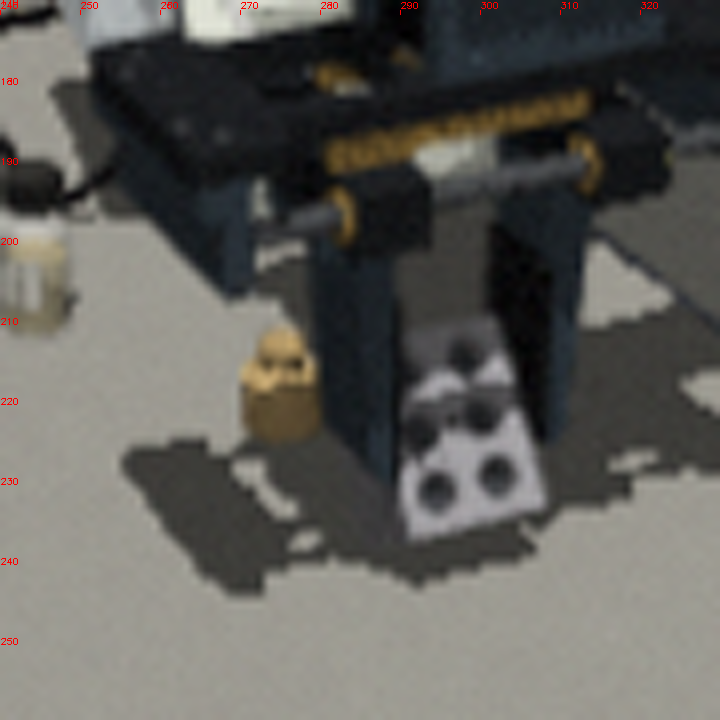

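drive_tool(moves=[{"claw": 1,"dx": -0.35,"dy": 0,"dz": 0.05,"yaw": 0},{"claw": 1,"dx": -0.35,"dy": 0,"dz": 0.1,"yaw": 0},{"claw": 1,"dx": -0.35,"dy": 0,"dz": 0.15,"yaw": 0}])

```text
time_s: 12.98
ee_pos: [578.5, 171.2, 31.4]
ee_rot: [-179.4, 0.4, 115.8]
force: [-0.2, 0.4, 0.9]
gripper_width: 41.9
```

```bash
python3 plan.py 538 254.7 30 115.5|head -1;  python3 - <<'E'
from h import *
d=snap("f4");crop(d["side"],(240,160,90,90),"s18",8)
E
```

```text
pos [578.5 171.2  31.4] rpy [-179.4    0.4  115.8] w 41.9 F [-0.2  0.4  0.9] t 12.975 d [-40.5  83.5  -1.4] dyaw -0.3 rows 5
```

View pics/s18.png

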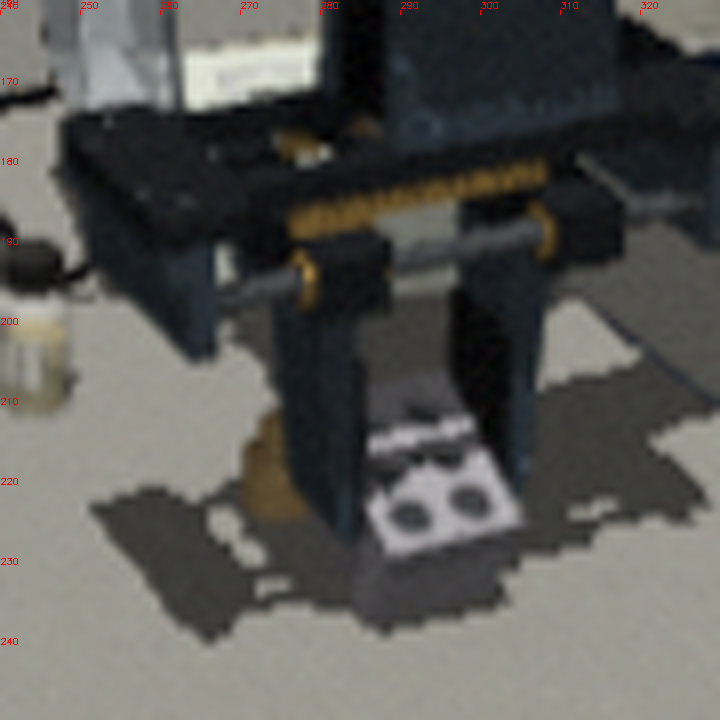

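drive_tool(moves=[{"claw": 1,"dx": -0.3,"dy": 0,"dz": 0.25,"yaw": 0},{"claw": 1,"dx": -0.1,"dy": 0,"dz": 0.2,"yaw": 0},{"claw": -1,"dx": 0,"dy": 0,"dz": 0,"yaw": 0},{"claw": -1,"dx": 0,"dy": 0,"dz": 0,"yaw": 0},{"claw": -1,"dx": 0,"dy": 0,"dz": 0,"yaw": 0}])

```text
time_s: 13.7
ee_pos: [582.5, 163.3, 21.0]
ee_rot: [-179.4, 0.4, 115.8]
force: [0.5, 0.3, 0.5]
gripper_width: 69.4
```

```bash
python3 plan.py 538 254.7 30 115.5|head -1;  python3 - <<'E'
from h import *
d=snap("f4");crop(d["side"],(240,160,90,90),"s19",8);crop(d["top"],(200,170,110,90),"t19",7)
E
```

```text
pos [582.5 163.3  21. ] rpy [-179.4    0.4  115.8] w 69.4 F [0.5 0.3 0.5] t 13.7 d [-44.5  91.4   9. ] dyaw -0.3 rows 6
```

View pics/s19.png

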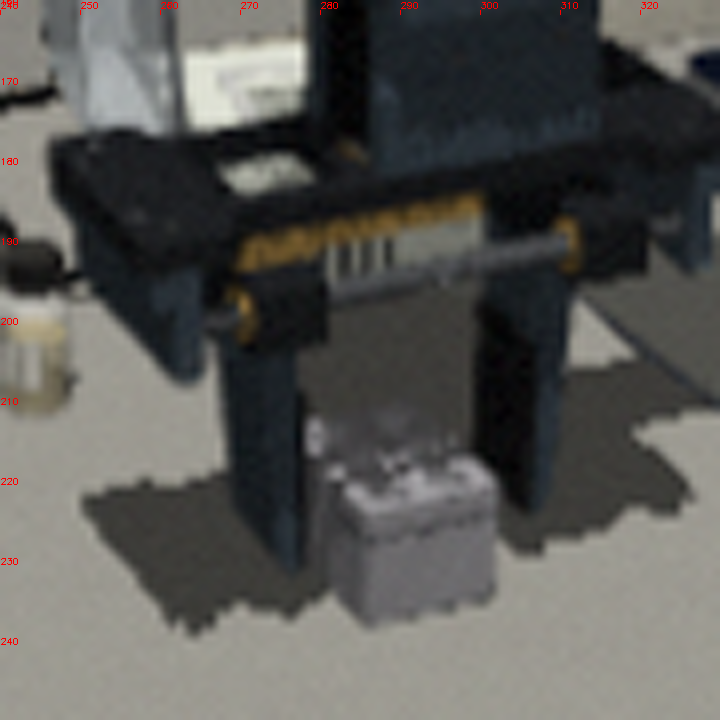

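View pics/t19.png

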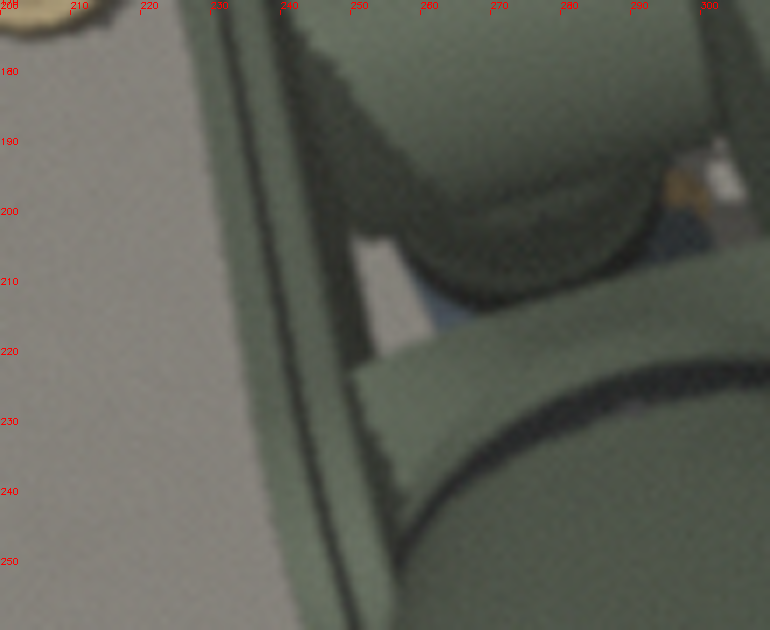

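drive_tool(moves=[{"claw": -1,"dx": 0,"dy": 0,"dz": -0.9,"yaw": 0},{"claw": -1,"dx": 0,"dy": 0,"dz": -1,"yaw": 0},{"claw": -1,"dx": 0.9,"dy": -0.3,"dz": -1,"yaw": 0},{"claw": -1,"dx": 0.9,"dy": -0.4,"dz": -0.8,"yaw": 0},{"claw": -1,"dx": 0.9,"dy": -0.4,"dz": -0.5,"yaw": 0}])

```text
time_s: 14.42
ee_pos: [536.4, 205.8, 107.3]
ee_rot: [-179.2, 0.3, 115.7]
force: [-0.4, -0.2, 0.3]
gripper_width: 91.1
```

drive_tool(moves=[{"claw": -1,"dx": 0.9,"dy": -0.4,"dz": 0,"yaw": 0},{"claw": -1,"dx": 0.9,"dy": -0.4,"dz": 0,"yaw": 0},{"claw": -1,"dx": 0.5,"dy": -0.4,"dz": 0,"yaw": 0}])

```text
time_s: 14.8
ee_pos: [490.2, 240.1, 107.4]
ee_rot: [-179.2, 0.3, 115.8]
force: [-0.6, 0.6, -0.2]
gripper_width: 91.0
```

```bash
python3 plan.py 538 254.7 30 115.5|head -1;  python3 - <<'E'
from h import *
d=snap("f5");crop(d["side"],(260,190,60,60),"s20",10);crop(d["top"],(230,180,80,60),"t20",10)
cv2.imwrite("pics/t20f.png",d["top"]["color"])
E
```

```text
pos [490.2 240.1 107.4] rpy [-179.2    0.3  115.8] w 91.0 F [-0.6  0.6 -0.2] t 14.8 d [ 47.8  14.6 -77.4] dyaw -0.3 rows 5
```

View pics/s20.png

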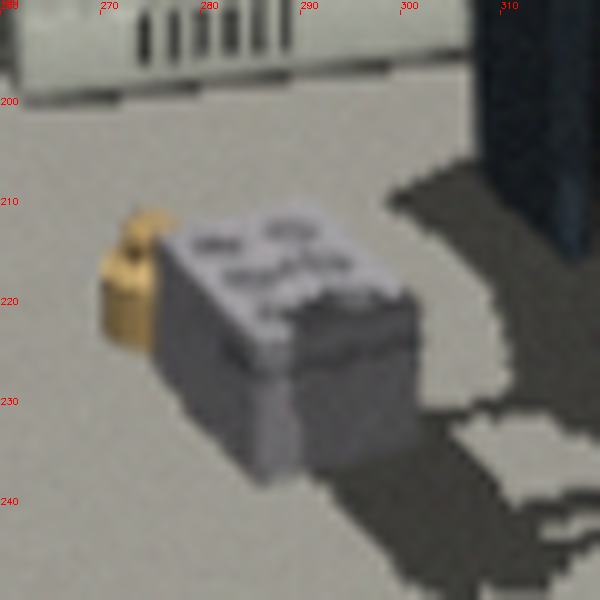

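View pics/t20.png

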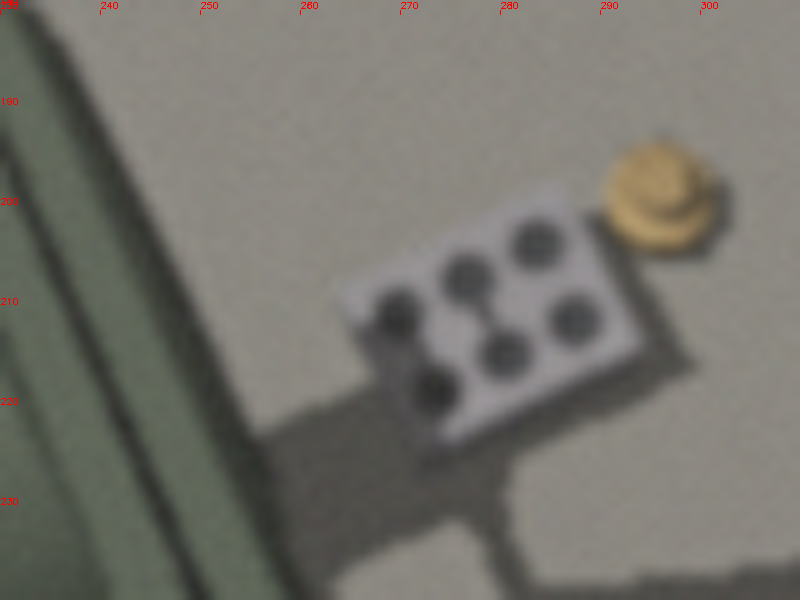

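View pics/t20f.png

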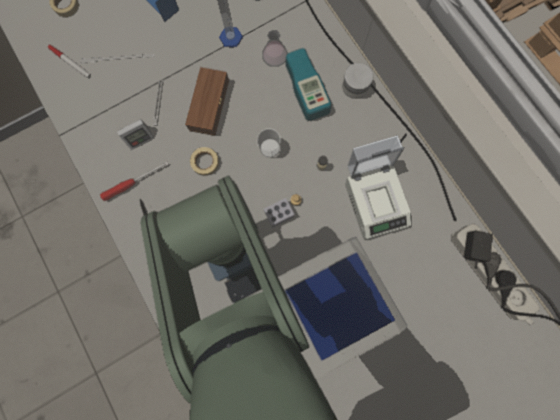

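```bash
python3 - <<'E'
from h import *
d=pickle.load(open("f5.pkl","rb"));t=d["top"];s=d["side"]
W=[(269.5,211),(276.5,208),(283.5,204.3),(273,219),(280.3,215.2),(287.3,211.8)]
X=np.array([onz(t,p,40) for p in W]);print(X.round(1),X.mean(0).round(1))
a=X[2]-X[0];b=X[5]-X[3];v=(a+b);print("ang",np.degrees(np.arctan2(v[1],v[0])))
Q=[(263.8,208.5),(286,199),(294.2,214.2),(273.5,224.8)]
Q=np.array([onz(t,p,40) for p in Q]);print(Q.round(1),Q.mean(0))
print("knob",onz(t,(295.5,199),20).round(1),onz(t,(296.3,198),30).round(1))
S=[onz(s,p,0) for p in((275.5,227),(286,238.5),(301.5,234.5))];print("side bottom",np.round(S,1))
S=[onz(s,p,40) for p in((276,213.5),(287,225),(301.5,219.5),(292,210))];print("side top",np.round(S,1),np.mean(S,0))
# mask for pocket
f=d["top"];crop(f,(345,160,75,75),"t21",10)
E
```

```text
[[584.8 180.6  40. ]
 [591.3 164.8  40. ]
 [599.5 149.   40. ]
 [566.5 172.9  40. ]
 [574.8 156.6  40. ]
 [582.3 140.8  40. ]] [583.2 160.8  40. ]
ang -64.44109399191854
[[590.7 193.3  40. ]
 [611.6 143.2  40. ]
 [576.6 125.5  40. ]
 [553.5 172.   40. ]] [583.07987891 158.51618123  40.        ]
knob [615.4 121.4  20. ] [615.6 119.8  30. ]
side bottom [[613.5 145.3   0. ]
 [588.3 196.    0. ]
 [552.3 177.9   0. ]]
side top [[612.3 150.8  40. ]
 [586.7 203.2  40. ]
 [553.6 177.7  40. ]
 [574.5 132.5  40. ]] [581.76128181 166.05093783  40.        ]
```

View pics/t21.png

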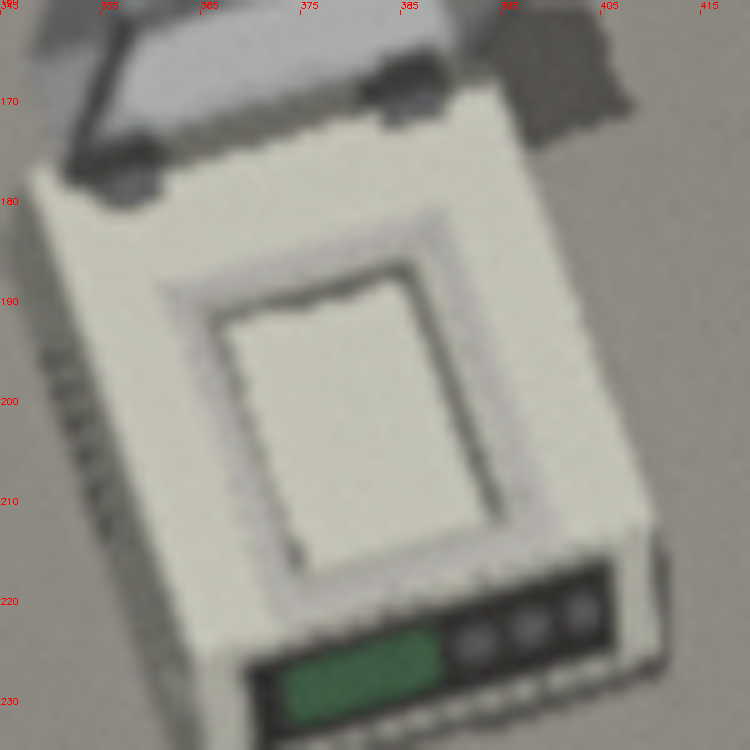

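```bash
python3 plan.py 583 160.5 70 115.5; python3 - <<'E'
from h import *
d=pickle.load(open("f5.pkl","rb"));t=d["top"]
def quad(P,z):
    X=np.array([onz(t,p,z)[:2] for p in P]);e=np.roll(X,-1,0)-X
    print(X.round(1).tolist(),"c",X.mean(0).round(1),"len",np.linalg.norm(e,axis=1).round(1),"ang",np.degrees(np.arctan2(e[:,1],e[:,0])).round(1))
quad([(365.7,191),(385.5,185.8),(394.8,212.3),(374.7,218)],57)
quad([(361,189),(388.5,180.5),(401.5,213.5),(372.5,222)],60)
quad([(366.8,192.3),(385,188),(393.6,212.6),(375,217.8)],42)
E
```

```text
pos [489.9 239.7 107.4] rpy [-179.1    0.3  115.9] w 91.6 F [ 0.1 -0.4 -0.3] t 14.9 d [ 93.1 -79.2 -37.4] dyaw -0.4 rows 7
0 [-0.8   0.35  0.27] yaw 0.04
1 [-0.8   0.36  0.27] yaw 0
2 [-0.8   0.36  0.27] yaw 0
3 [-0.8   0.36  0.27] yaw 0
4 [-0.8   0.36  0.27] yaw 0
5 [-0.8   0.36  0.27] yaw 0
6 [-0.8   0.36  0.27] yaw 0
[[622.6, -31.8], [633.5, -75.5], [574.1, -91.5], [562.3, -47.8]] c [598.1 -61.7] len [44.9 61.5 45.3 62.4] ang [ -76.  -164.9  105.1   14.8]
[[626.6, -21.3], [644.5, -81.9], [570.7, -104.7], [553.2, -41.9]] c [598.8 -62.5] len [63.2 77.2 65.2 76.2] ang [ -73.5 -162.8  105.6   15.7]
[[623.0, -37.2], [632.1, -77.9], [576.1, -93.0], [565.2, -51.9]] c [599.1 -65. ] len [41.7 58.  42.6 59.7] ang [ -77.5 -164.9  104.9   14.2]
```

drive_tool(moves=[{"claw": -1,"dx": -0.9,"dy": 0.4,"dz": 0.1,"yaw": 0},{"claw": -1,"dx": -0.9,"dy": 0.4,"dz": 0.2,"yaw": 0},{"claw": -1,"dx": -0.9,"dy": 0.4,"dz": 0.2,"yaw": 0},{"claw": -0.6,"dx": -0.9,"dy": 0.4,"dz": 0.2,"yaw": 0},{"claw": -0.6,"dx": -0.9,"dy": 0.4,"dz": 0.2,"yaw": 0}], grip_force=25)

```text
time_s: 15.52
ee_pos: [572.0, 169.8, 87.4]
ee_rot: [-179.2, 0.4, 115.8]
force: [0.2, 0.7, 0.1]
gripper_width: 74.6
```

```bash
python3 plan.py 583 160.5 23 115.5
```

```text
pos [572.  169.8  87.4] rpy [-179.2    0.4  115.8] w 74.6 F [0.2 0.7 0.1] t 15.525 d [ 11.   -9.3 -64.4] dyaw -0.3 rows 4
0 [-0.16  0.07  0.81] yaw 0.03
1 [-0.16  0.07  0.81] yaw 0
2 [-0.16  0.07  0.81] yaw 0
3 [-0.16  0.07  0.81] yaw 0
```

drive_tool(moves=[{"claw": -0.6,"dx": -0.3,"dy": 0.2,"dz": 0.6,"yaw": 0},{"claw": -0.6,"dx": -0.2,"dy": 0.05,"dz": 0.8,"yaw": 0},{"claw": -0.6,"dx": -0.05,"dy": 0,"dz": 0.5,"yaw": 0},{"claw": -0.6,"dx": 0,"dy": 0,"dz": 0,"yaw": 0}])

```text
time_s: 16.02
ee_pos: [581.0, 159.8, 45.0]
ee_rot: [-179.0, 0.3, 115.7]
force: [-0.1, 1.1, 0.2]
gripper_width: 72.8
```

```bash
python3 plan.py 583 160.5 23 115.5
```

```text
pos [581.  159.8  45. ] rpy [-179.     0.3  115.7] w 72.8 F [-0.1  1.1  0.2] t 16.025 d [  2.    0.7 -22. ] dyaw -0.2 rows 2
0 [-0.01  0.05  0.55] yaw 0.02
1 [-0.01  0.05  0.55] yaw 0
```

drive_tool(moves=[{"claw": -0.6,"dx": 0,"dy": 0.1,"dz": 0.6,"yaw": 0},{"claw": -0.6,"dx": 0,"dy": 0,"dz": 0.45,"yaw": 0},{"claw": 0,"dx": 0,"dy": 0,"dz": 0,"yaw": 0},{"claw": 0.5,"dx": 0,"dy": 0,"dz": 0,"yaw": 0},{"claw": 1,"dx": 0,"dy": 0,"dz": 0,"yaw": 0}], grip_force=10)

```text
time_s: 16.65
ee_pos: [582.6, 161.7, 23.4]
ee_rot: [-179.1, 0.3, 115.8]
force: [0.7, -0.4, -0.2]
gripper_width: 45.8
```

drive_tool(moves=[{"claw": 1,"dx": 0,"dy": 0,"dz": 0,"yaw": 0},{"claw": 1,"dx": 0,"dy": 0,"dz": 0,"yaw": 0}], grip_force=25)

```text
time_s: 16.9
ee_pos: [582.6, 161.7, 23.5]
ee_rot: [-179.1, 0.3, 115.8]
force: [0.5, 0.2, -2.5]
gripper_width: 42.2
```

```bash
python3 plan.py 583 160.5 23 115.5;  python3 - <<'E'
from h import *
d=snap("f6");crop(d["side"],(240,160,90,90),"s22",8)
E
```

```text
pos [582.6 161.7  23.5] rpy [-179.1    0.3  115.8] w 42.2 F [ 0.5  0.2 -2.5] t 16.9 d [ 0.4 -1.2 -0.5] dyaw -0.3 rows 1
0 [-0.06 -0.01  0.03] yaw 0.03
```

View pics/s22.png

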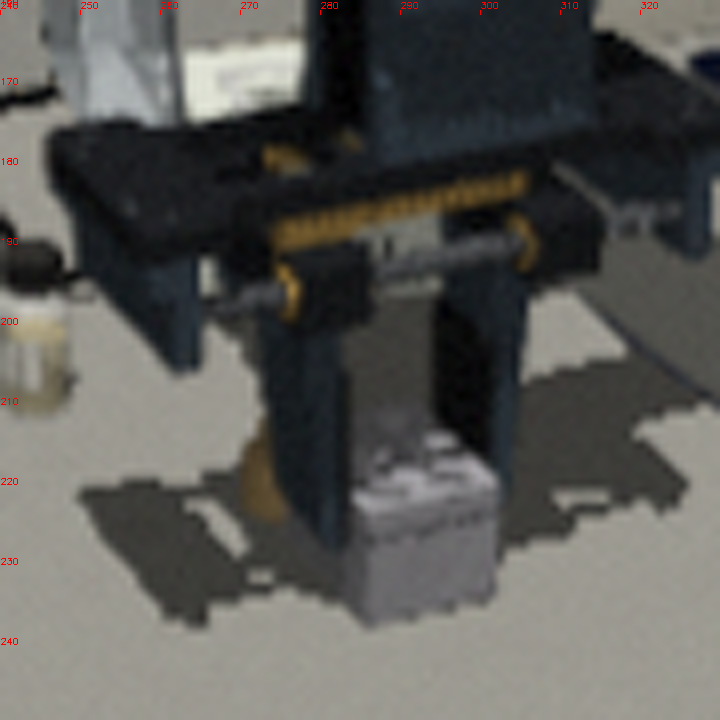

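drive_tool(moves=[{"claw": 1,"dx": 0,"dy": 0,"dz": -0.4,"yaw": 0},{"claw": 1,"dx": 0,"dy": 0,"dz": -0.9,"yaw": 0},{"claw": 1,"dx": 0,"dy": 0,"dz": -1,"yaw": 0},{"claw": 1,"dx": 0,"dy": 0,"dz": -1,"yaw": 0},{"claw": 1,"dx": 0,"dy": 0,"dz": -0.8,"yaw": 0}])

```text
time_s: 17.62
ee_pos: [582.2, 162.2, 107.7]
ee_rot: [-178.8, 0.3, 115.8]
force: [-0.3, -0.2, -2.3]
gripper_width: 41.8
```

```bash
python3 plan.py 595 -62 125 15.2
```

```text
pos [582.2 162.2 107.7] rpy [-178.8    0.3  115.8] w 41.8 F [-0.3 -0.2 -2.3] t 17.625 d [  12.8 -224.2   17.3] dyaw -100.6 rows 12
0 [-0.86 -0.36 -0.07] yaw 0.98
1 [-0.91 -0.23 -0.07] yaw 0.98
2 [-0.93 -0.09 -0.07] yaw 0.98
3 [-0.93  0.04 -0.07] yaw 0.98
4 [-0.92  0.18 -0.07] yaw 0.98
5 [-0.88  0.31 -0.07] yaw 0.98
6 [-0.83  0.44 -0.07] yaw 0.98
7 [-0.76  0.55 -0.07] yaw 0.98
8 [-0.67  0.66 -0.07] yaw 0.98
9 [-0.56  0.75 -0.07] yaw 0.98
10 [-0.45  0.82 -0.07] yaw 0.98
11 [-0.32  0.88 -0.07] yaw 0.98
```

drive_tool(moves=[{"claw": 1,"dx": -0.85,"dy": -0.35,"dz": -0.1,"yaw": 1},{"claw": 1,"dx": -0.9,"dy": -0.2,"dz": -0.1,"yaw": 1},{"claw": 1,"dx": -0.95,"dy": -0.1,"dz": -0.1,"yaw": 1},{"claw": 1,"dx": -0.95,"dy": 0.05,"dz": -0.1,"yaw": 1},{"claw": 1,"dx": -0.9,"dy": 0.2,"dz": -0.1,"yaw": 1}])

```text
time_s: 18.25
ee_pos: [587.7, 68.0, 122.7]
ee_rot: [-179.5, 0.9, 71.5]
force: [-0.8, 0.7, -2.6]
gripper_width: 42.2
```

```bash
python3 plan.py 595 -62 125 15.2
```

```text
pos [587.7  68.  122.7] rpy [-179.5    0.9   71.5] w 42.2 F [-0.8  0.7 -2.6] t 18.25 d [   7.3 -130.     2.3] dyaw -56.3 rows 7
0 [-0.86  0.34 -0.02] yaw 0.94
1 [-0.81  0.46 -0.02] yaw 0.94
2 [-0.74  0.57 -0.02] yaw 0.94
3 [-0.65  0.67 -0.02] yaw 0.94
4 [-0.55  0.75 -0.02] yaw 0.94
5 [-0.44  0.82 -0.02] yaw 0.94
6 [-0.32  0.87 -0.02] yaw 0.94
```

drive_tool(moves=[{"claw": 1,"dx": -0.85,"dy": 0.35,"dz": 0,"yaw": 0.95},{"claw": 1,"dx": -0.8,"dy": 0.45,"dz": 0,"yaw": 0.95},{"claw": 1,"dx": -0.75,"dy": 0.55,"dz": 0,"yaw": 0.95},{"claw": 1,"dx": -0.65,"dy": 0.65,"dz": 0,"yaw": 0.95},{"claw": 1,"dx": -0.55,"dy": 0.75,"dz": 0,"yaw": 0.95}])

```text
time_s: 18.88
ee_pos: [590.2, -27.3, 125.6]
ee_rot: [179.8, 1.0, 29.3]
force: [0.0, -0.7, -2.4]
gripper_width: 41.6
```

```bash
python3 plan.py 599.5 -62 120 15.2
```

```text
pos [590.2 -27.3 125.6] rpy [179.8   1.   29.3] w 41.6 F [ 0.  -0.7 -2.4] t 18.875 d [  9.3 -34.7  -5.6] dyaw -14.1 rows 2
0 [-0.22  0.87  0.14] yaw 0.82
1 [-0.11  0.89  0.14] yaw 0.82
```

drive_tool(moves=[{"claw": 1,"dx": -0.2,"dy": 0.7,"dz": 0,"yaw": 0.7},{"claw": 1,"dx": -0.1,"dy": 0.6,"dz": 0.1,"yaw": 0.6},{"claw": 1,"dx": 0,"dy": 0,"dz": 0,"yaw": 0}])

```text
time_s: 19.25
ee_pos: [596.0, -55.4, 124.7]
ee_rot: [179.6, 1.0, 17.7]
force: [-0.5, -0.5, -1.8]
gripper_width: 42.0
```

```bash
python3 plan.py 599.9 -62 100 15.2;  python3 - <<'E'
from h import *
d=snap("f7");crop(d["side"],(230,110,95,95),"s23",8);cv2.imwrite("pics/t23.png",d["top"]["color"])
E
```

```text
pos [596.  -55.4 124.7] rpy [179.6   1.   17.7] w 42.0 F [-0.5 -0.5 -1.8] t 19.25 d [  3.9  -6.6 -24.7] dyaw -2.5 rows 2
0 [0.04 0.19 0.62] yaw 0.29
1 [0.05 0.18 0.62] yaw 0
```

View pics/s23.png

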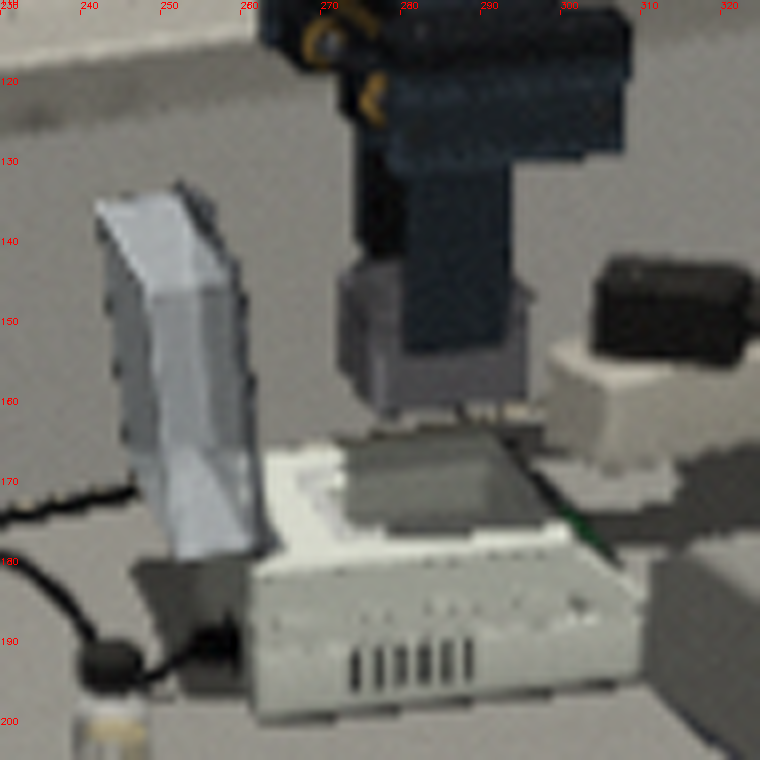

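View pics/t23.png

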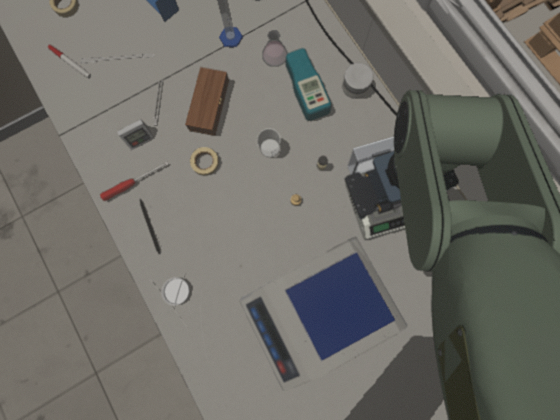

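drive_tool(moves=[{"claw": 1,"dx": 0.05,"dy": 0.3,"dz": 0.5,"yaw": 0.3},{"claw": 1,"dx": 0.05,"dy": 0.1,"dz": 0.5,"yaw": 0},{"claw": 1,"dx": 0,"dy": 0,"dz": 0.4,"yaw": 0},{"claw": 1,"dx": 0,"dy": 0,"dz": 0,"yaw": 0}])

```text
time_s: 19.85
ee_pos: [599.3, -61.0, 94.2]
ee_rot: [179.6, 1.1, 15.2]
force: [-0.5, -0.3, -1.1]
gripper_width: 41.9
```

```bash
python3 plan.py 599.9 -62 90 15.2;  python3 - <<'E'
from h import *
d=snap("f8");crop(d["side"],(230,110,95,95),"s24",8)
E
```

```text
pos [599.3 -61.   94.2] rpy [179.6   1.1  15.2] w 41.9 F [-0.5 -0.3 -1.1] t 19.85 d [ 0.6 -1.  -4.2] dyaw 0.0 rows 1
0 [0.02 0.05 0.21] yaw -0.0
```

View pics/s24.png

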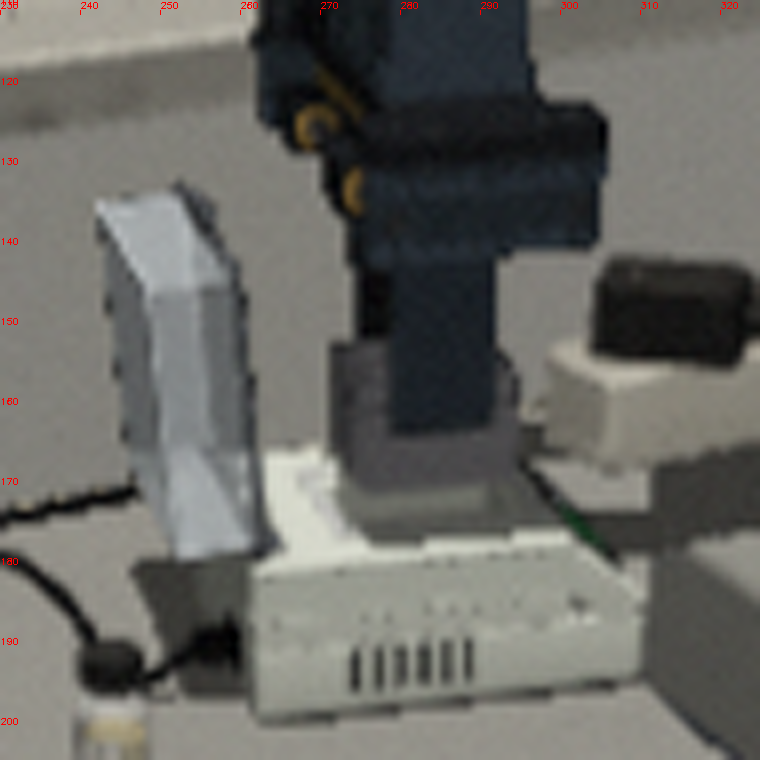

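drive_tool(moves=[{"claw": 1,"dx": 0,"dy": 0.05,"dz": 0.3,"yaw": 0},{"claw": 1,"dx": 0,"dy": 0,"dz": 0.25,"yaw": 0},{"claw": 1,"dx": 0,"dy": 0,"dz": 0,"yaw": 0}])

```text
time_s: 20.32
ee_pos: [600.5, -62.2, 84.0]
ee_rot: [179.5, 0.9, 15.2]
force: [-0.1, -0.1, -1.7]
gripper_width: 42.1
```

drive_tool(moves=[{"claw": 1,"dx": 0,"dy": 0,"dz": 0.2,"yaw": 0},{"claw": 1,"dx": 0,"dy": 0,"dz": 0.1,"yaw": 0}])

```text
time_s: 20.58
ee_pos: [600.6, -62.3, 77.9]
ee_rot: [179.5, 0.9, 15.2]
force: [0.0, 0.2, -0.8]
gripper_width: 41.8
```

drive_tool(moves=[{"claw": 1,"dx": 0,"dy": 0,"dz": 0.2,"yaw": 0},{"claw": 1,"dx": 0,"dy": 0,"dz": 0.15,"yaw": 0},{"claw": 1,"dx": 0,"dy": 0,"dz": 0.1,"yaw": 0}])

```text
time_s: 20.95
ee_pos: [600.5, -62.5, 68.3]
ee_rot: [179.5, 0.8, 15.2]
force: [0.6, -0.3, -1.9]
gripper_width: 41.9
```

```bash
python3 plan.py 599.9 -62 90 15.2|head -1;  python3 - <<'E'
from h import *
d=snap("f8");crop(d["side"],(230,110,95,95),"s25",8)
E
```

```text
pos [600.5 -62.5  68.3] rpy [179.5   0.8  15.2] w 41.9 F [ 0.6 -0.3 -1.9] t 20.95 d [-0.6  0.5 21.7] dyaw 0.0 rows 2
```

View pics/s25.png

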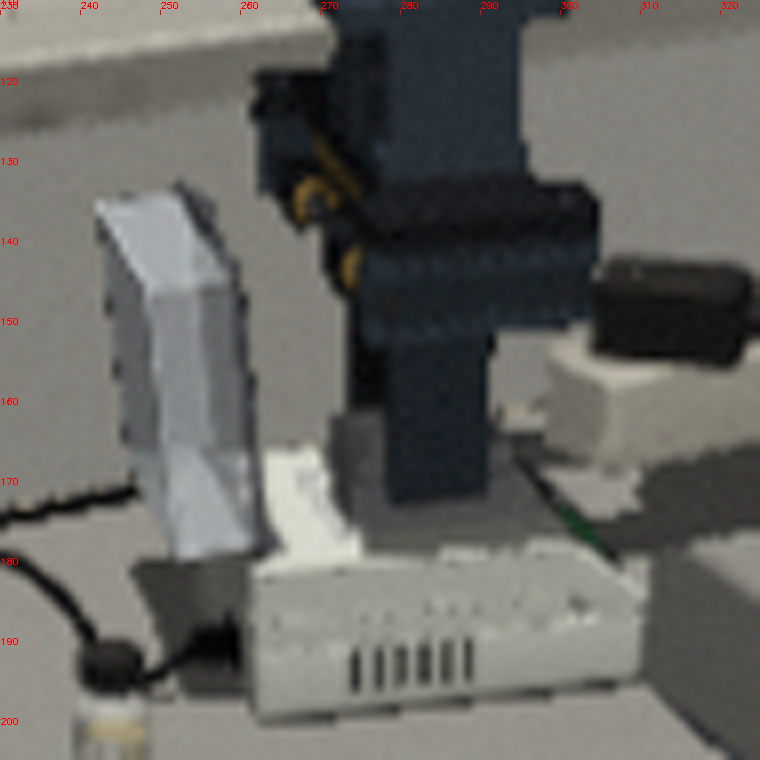

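Nearly home: the free gap is about 3 mm. I'll lower the rest gently and release.

drive_tool(moves=[{"claw": 1,"dx": 0,"dy": 0,"dz": 0.15,"yaw": 0},{"claw": 1,"dx": 0,"dy": 0,"dz": 0.05,"yaw": 0},{"claw": 0.2,"dx": 0,"dy": 0,"dz": 0,"yaw": 0},{"claw": -0.2,"dx": 0,"dy": 0,"dz": 0,"yaw": 0},{"claw": -0.3,"dx": 0,"dy": 0,"dz": 0,"yaw": 0}])

```text
time_s: 21.68
ee_pos: [601.5, -63.0, 67.1]
ee_rot: [179.4, 0.7, 15.2]
force: [0.3, 0.5, -0.5]
gripper_width: 58.0
```

drive_tool(moves=[{"claw": -0.3,"dx": 0,"dy": 0,"dz": -0.6,"yaw": 0},{"claw": -0.3,"dx": 0,"dy": 0,"dz": -1,"yaw": 0},{"claw": -0.3,"dx": 0,"dy": 0,"dz": -1,"yaw": 0},{"claw": -0.3,"dx": 0,"dy": 0,"dz": -1,"yaw": 0},{"claw": -0.3,"dx": -0.3,"dy": 0,"dz": -1,"yaw": 0}])

```text
time_s: 22.3
ee_pos: [597.0, -63.3, 163.5]
ee_rot: [179.4, 0.7, 15.2]
force: [0.6, 0.5, 0.7]
gripper_width: 59.3
```

```bash
python3 plan.py 599.9 -62 90 15.2|head -1;  python3 - <<'E'
from h import *
d=snap("f9");crop(d["side"],(230,110,95,95),"s26",8);crop(d["top"],(330,120,100,110),"t26",7)
E
```

```text
pos [597.  -63.3 163.5] rpy [179.4   0.7  15.2] w 59.3 F [0.6 0.5 0.7] t 22.3 d [  2.9   1.3 -73.5] dyaw -0.0 rows 4
```

View pics/s26.png

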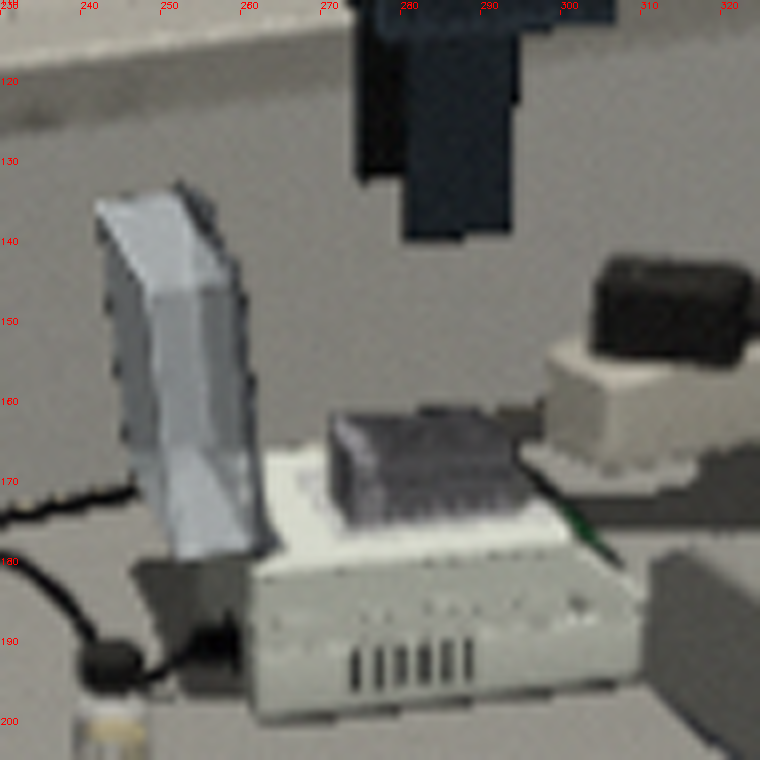

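View pics/t26.png

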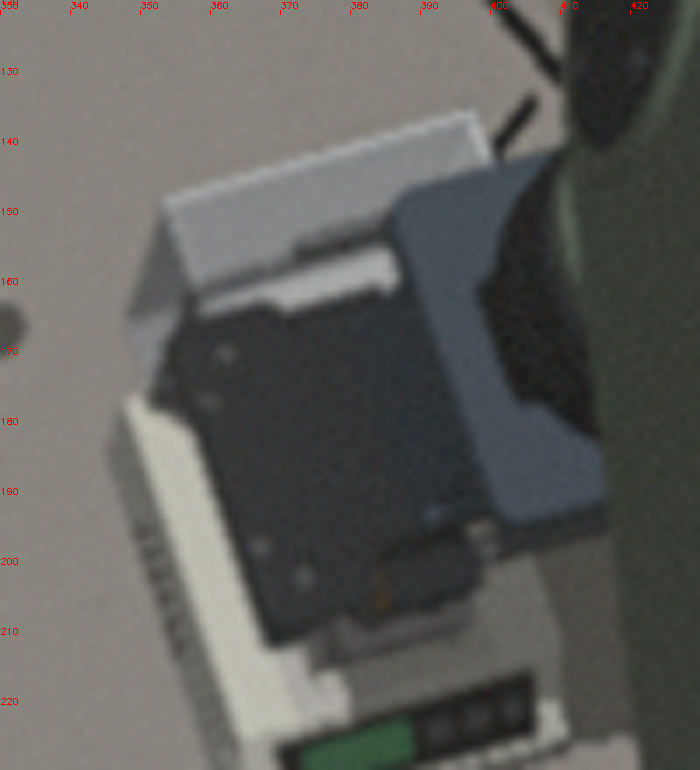

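```bash
python3 - <<'E'
from h import *
d=pickle.load(open("f0.pkl","rb"))
im=d["top"]["color"][0:260,300:560];cv2.imwrite("pics/t27.png",cv2.resize(im,None,fx=2.3,fy=2.3))
im=d["side"]["color"][60:200,100:420];cv2.imwrite("pics/s27.png",cv2.resize(im,None,fx=2.4,fy=2.4))
d=pickle.load(open("f9.pkl","rb"));crop(d["side"],(265,155,36,28),"s28",20)
E
```

```text
(no output)
```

View pics/t27.png

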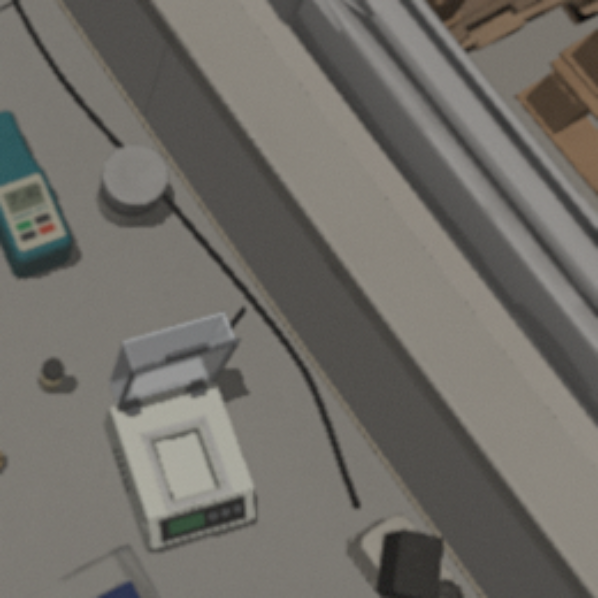

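View pics/s27.png

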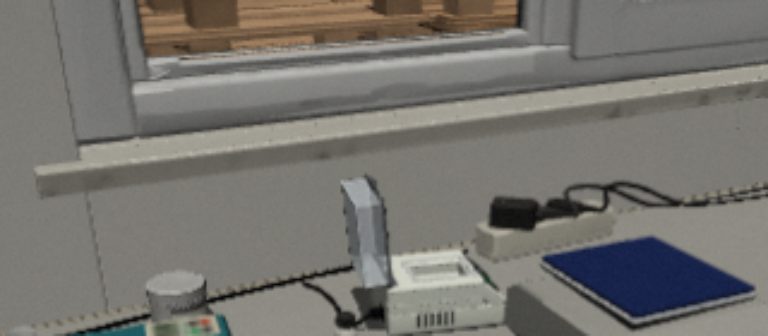

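View pics/s28.png

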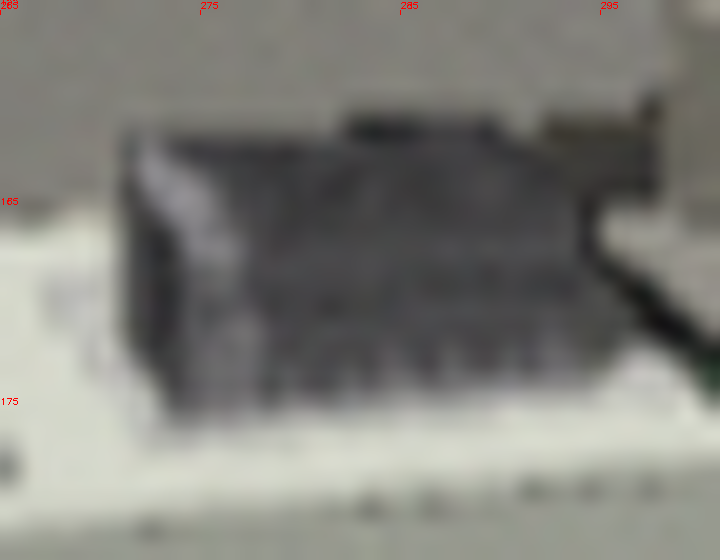

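```bash
python3 - <<'E'
from h import *
d=pickle.load(open("f0.pkl","rb"));t=d["top"];s=d["side"]
A=onz(t,(326,0),0);B=onz(t,(508.7,260),0);u=(B-A)/np.linalg.norm(B-A);n=np.array([-u[1],u[0],0])
if n[0]<0:n=-n
print("wall",A,B,n)
o,a=ray(t,(365,0));_,b=ray(t,(552,254));m=np.cross(a,b)
for px in((150,139),(260,117),(400,93.5)):
    o2,r=ray(s,px);k=m@(o-o2)/(m@r);P=o2+r*k;print("sill",P.round(),"dist to wall",n@(A-P))
for P in([757,-111,0],[734,-26,0],[712,61,0],[747,-107,0]): print(P,n@(A-np.array(P)))
# predicted block-at-home corners, side
c=np.array([598.7,-62.3,0]);y=np.radians(15.2);X=np.array([np.cos(y),np.sin(y),0]);Y=np.array([-np.sin(y),np.cos(y),0])
for z in(60,82):
  for k in((28,21),(-28,21),(28,-21)): print(z,k,proj(s,c+X*k[0]+Y*k[1]+[0,0,z])[0].round(1))
E
```

```text
wall [1140.23344273   31.93696796    0.        ] [ 472.50520762 -347.62291186    0.        ] [ 0.49417557 -0.86936212  0.        ]
sill [960. -69. 145.] dist to wall 1.3838658847967555
sill [ 669. -219.  170.] dist to wall 14.827972993994944
sill [ 180. -486.  190.] dist to wall 24.193162999629685
[757, -111, 0] 65.12062016200383
[734, -26, 0] 150.38243889489445
[712, 61, 0] 236.88880630275415
[747, -107, 0] 73.53982439072718
60 (28, 21) [274.6 174.6]
60 (-28, 21) [294.2 172.7]
60 (28, -21) [271.1 169. ]
82 (28, 21) [274.6 167.1]
82 (-28, 21) [294.4 165.3]
82 (28, -21) [271.1 161.7]
```

drive_tool(moves=[{"claw": 1,"dx": 0,"dy": 0,"dz": -1,"yaw": 0},{"claw": 1,"dx": 0,"dy": 0,"dz": -1,"yaw": 0},{"claw": 1,"dx": 0.6,"dy": -0.4,"dz": -0.6,"yaw": 0},{"claw": 1,"dx": 0.9,"dy": -0.4,"dz": 0,"yaw": 0},{"claw": 1,"dx": 0.9,"dy": -0.2,"dz": 0,"yaw": 0}])

```text
time_s: 23.02
ee_pos: [639.7, -30.0, 215.9]
ee_rot: [179.3, 0.5, 15.1]
force: [-0.4, -0.3, -0.5]
gripper_width: 12.2
```

```bash
python3 plan.py 728.6 -6.4 205 15.2;  python3 - <<'E'
from h import *
d=snap("f10");crop(d["side"],(215,80,110,95),"s29",7)
E
```

```text
pos [639.7 -30.  215.9] rpy [179.3   0.5  15.1] w 12.2 F [-0.4 -0.3 -0.5] t 23.025 d [ 88.9  23.6 -10.9] dyaw 0.1 rows 5
0 [0.92 0.   0.11] yaw -0.01
1 [0.92 0.   0.11] yaw 0
2 [0.92 0.   0.11] yaw 0
3 [0.92 0.   0.11] yaw 0
4 [0.92 0.   0.11] yaw 0
```

View pics/s29.png

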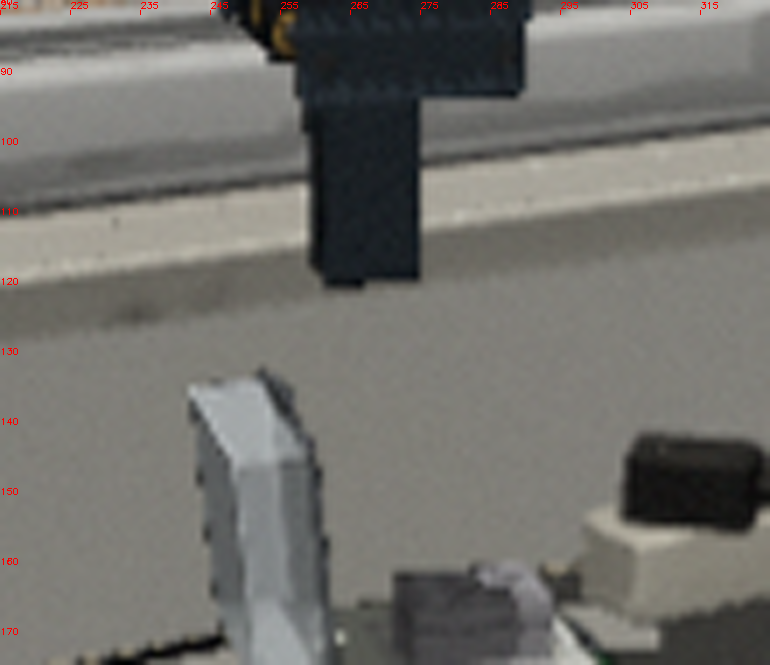

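drive_tool(moves=[{"claw": 1,"dx": 1,"dy": 0,"dz": 0,"yaw": 0},{"claw": 1,"dx": 1,"dy": 0,"dz": 0,"yaw": 0},{"claw": 1,"dx": 1,"dy": 0,"dz": 0,"yaw": 0},{"claw": 1,"dx": 1,"dy": 0,"dz": 0,"yaw": 0},{"claw": 1,"dx": 0.5,"dy": 0,"dz": 0,"yaw": 0}])

```text
time_s: 23.75
ee_pos: [726.5, -5.9, 208.5]
ee_rot: [179.5, 1.2, 15.2]
force: [-0.3, 1.0, -0.1]
gripper_width: 0.8
```

```bash
python3 plan.py 728.6 -6.4 120 15.2;  python3 - <<'E'
from h import *
d=snap("f10");crop(d["side"],(205,80,110,95),"s30",7)
E
```

```text
pos [726.5  -5.9 208.5] rpy [179.5   1.2  15.2] w 0.8 F [-0.3  1.  -0.1] t 23.75 d [  2.1  -0.5 -88.5] dyaw 0.0 rows 5
0 [0.02 0.01 0.88] yaw -0.0
1 [0.02 0.01 0.88] yaw 0
2 [0.02 0.01 0.88] yaw 0
3 [0.02 0.01 0.88] yaw 0
4 [0.02 0.01 0.88] yaw 0
```

View pics/s30.png

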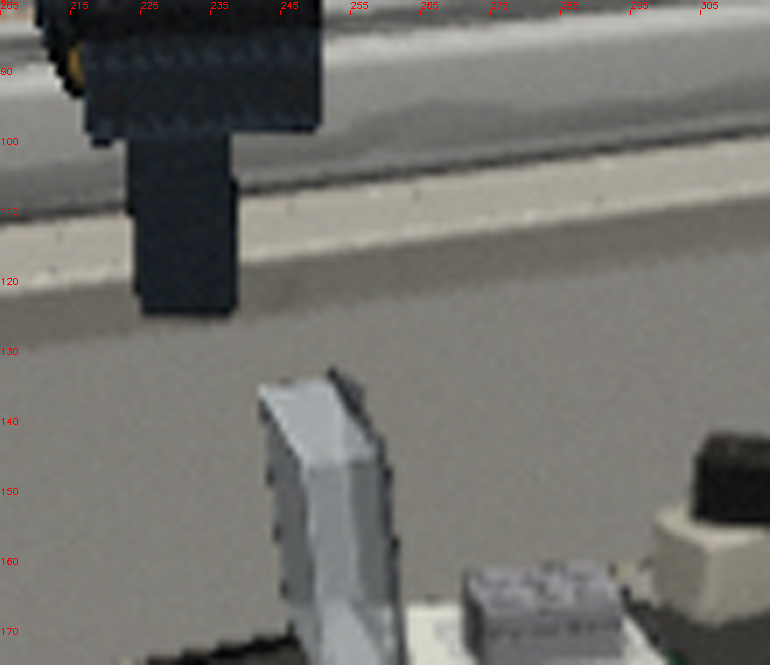

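drive_tool(moves=[{"claw": 1,"dx": 0,"dy": 0,"dz": 0.8,"yaw": 0},{"claw": 1,"dx": 0,"dy": 0,"dz": 1,"yaw": 0},{"claw": 1,"dx": 0,"dy": 0,"dz": 1,"yaw": 0},{"claw": 1,"dx": 0,"dy": 0,"dz": 0.9,"yaw": 0},{"claw": 1,"dx": 0,"dy": 0,"dz": 0.2,"yaw": 0}])

```text
time_s: 24.48
ee_pos: [719.8, -8.5, 124.9]
ee_rot: [179.5, 1.5, 15.1]
force: [0.0, 0.1, -0.8]
gripper_width: 0.2
```

```bash
python3 plan.py 665 -20 125 15.2;  python3 - <<'E'
from h import *
d=snap("f10");crop(d["side"],(205,80,110,95),"s31",7)
E
```

```text
pos [719.8  -8.5 124.9] rpy [179.5   1.5  15.1] w 0.2 F [ 0.   0.1 -0.8] t 24.475 d [-54.8 -11.5   0.1] dyaw 0.1 rows 3
0 [-0.93 -0.05 -0.  ] yaw -0.01
1 [-0.93 -0.05 -0.  ] yaw 0
2 [-0.93 -0.05 -0.  ] yaw 0
```

View pics/s31.png

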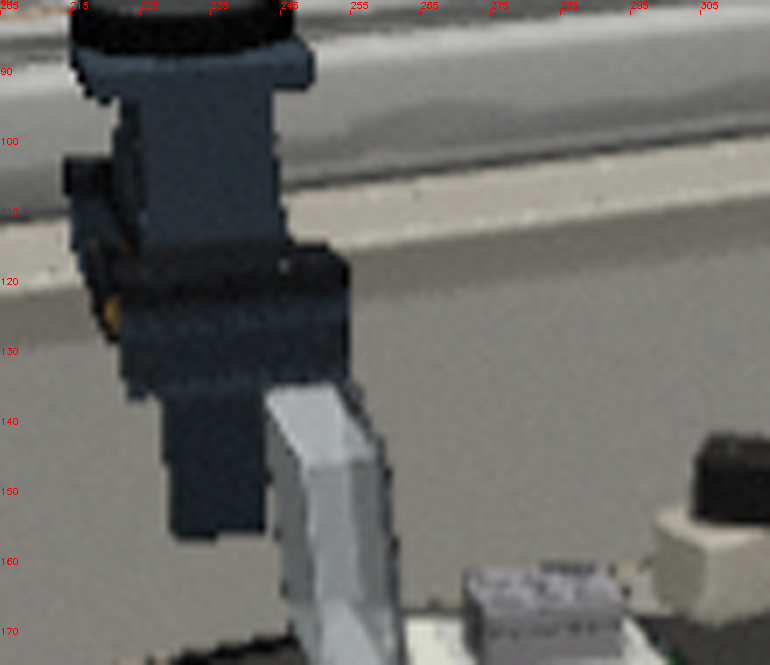

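drive_tool(moves=[{"claw": 1,"dx": -0.4,"dy": 0,"dz": 0,"yaw": 0},{"claw": 1,"dx": -0.4,"dy": 0,"dz": 0,"yaw": 0},{"claw": 1,"dx": -0.4,"dy": 0,"dz": 0,"yaw": 0},{"claw": 1,"dx": -0.4,"dy": 0,"dz": 0,"yaw": 0},{"claw": 1,"dx": -0.4,"dy": 0,"dz": 0,"yaw": 0}])

```text
time_s: 25.2
ee_pos: [681.1, -19.6, 130.5]
ee_rot: [179.4, 1.0, 15.1]
force: [0.6, -0.6, -0.1]
gripper_width: 0.5
```

```bash
python3 plan.py 665 -20 125 15.2|head -1;  python3 - <<'E'
from h import *
d=snap("f10");crop(d["side"],(205,80,110,95),"s32",7)
E
```

```text
pos [681.1 -19.6 130.5] rpy [179.4   1.   15.1] w 0.5 F [ 0.6 -0.6 -0.1] t 25.2 d [-16.1  -0.4  -5.5] dyaw 0.1 rows 1
```

View pics/s32.png

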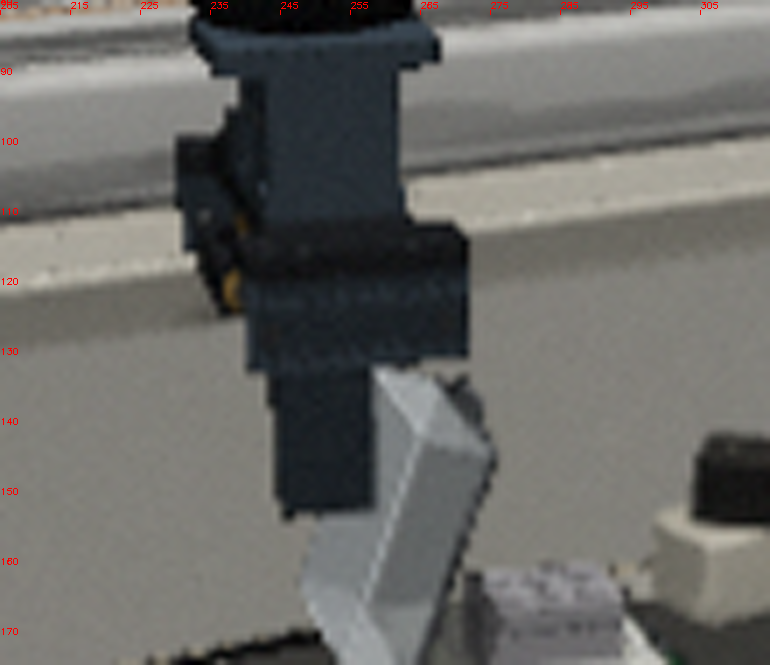

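drive_tool(moves=[{"claw": 1,"dx": -0.4,"dy": 0,"dz": 0,"yaw": 0},{"claw": 1,"dx": -0.4,"dy": 0,"dz": 0,"yaw": 0},{"claw": 1,"dx": -0.4,"dy": 0,"dz": 0,"yaw": 0}])

```text
time_s: 25.68
ee_pos: [656.2, -26.3, 130.5]
ee_rot: [179.4, 1.1, 15.1]
force: [-0.0, 0.5, 0.3]
gripper_width: 0.1
```

```bash
python3 plan.py 665 -20 125 15.2|head -1;  python3 - <<'E'
from h import *
d=snap("f10");crop(d["side"],(215,80,110,115),"s33",6)
E
```

```text
pos [656.2 -26.3 130.5] rpy [179.4   1.1  15.1] w 0.1 F [-0.   0.5  0.3] t 25.675 d [ 8.8  6.3 -5.5] dyaw 0.1 rows 1
```

View pics/s33.png

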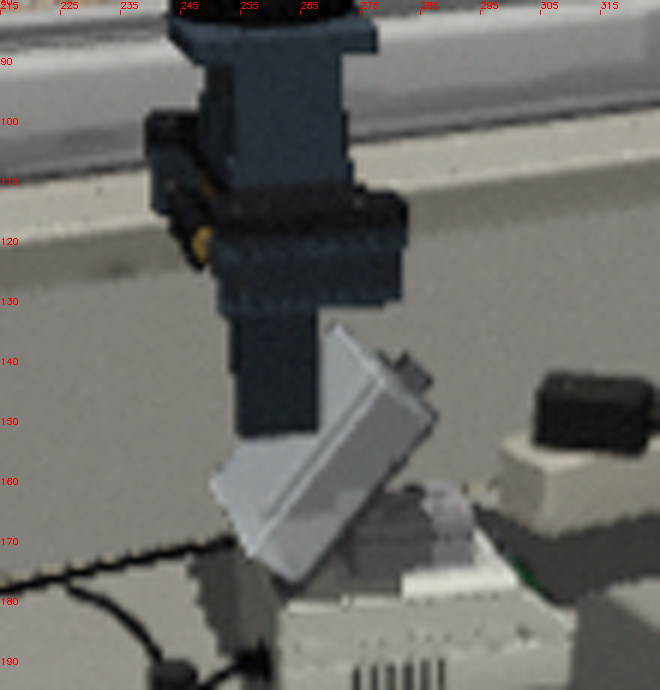

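drive_tool(moves=[{"claw": 1,"dx": 0.3,"dy": 0,"dz": -0.3,"yaw": 0},{"claw": 1,"dx": 0,"dy": 0,"dz": -0.9,"yaw": 0},{"claw": 1,"dx": 0,"dy": 0,"dz": -0.9,"yaw": 0},{"claw": 1,"dx": 0,"dy": 0,"dz": -0.9,"yaw": 0},{"claw": 1,"dx": 0,"dy": 0,"dz": -0.5,"yaw": 0}])

```text
time_s: 26.4
ee_pos: [665.5, -22.9, 203.1]
ee_rot: [179.4, 1.1, 15.1]
force: [-0.2, 0.1, -0.3]
gripper_width: 0.6
```

drive_tool(moves=[{"claw": 1,"dx": 0,"dy": -1,"dz": -0.3,"yaw": 0},{"claw": 1,"dx": 0,"dy": -1,"dz": 0,"yaw": 0},{"claw": 1,"dx": 0,"dy": -1,"dz": 0,"yaw": 0},{"claw": 1,"dx": 0,"dy": -1,"dz": 0,"yaw": 0},{"claw": 1,"dx": 0,"dy": -1,"dz": 0,"yaw": 0}])

```text
time_s: 27.02
ee_pos: [637.2, 80.9, 207.1]
ee_rot: [179.5, 1.2, 15.1]
force: [-0.5, -0.1, 1.1]
gripper_width: 0.1
```

drive_tool(moves=[{"claw": 1,"dx": 0,"dy": -1,"dz": 0,"yaw": 0},{"claw": 1,"dx": 0,"dy": -1,"dz": 0,"yaw": 0},{"claw": 1,"dx": 0,"dy": -1,"dz": 0,"yaw": 0},{"claw": 1,"dx": 0,"dy": -1,"dz": 0,"yaw": 0},{"claw": 1,"dx": 0,"dy": 0,"dz": 0,"yaw": 0}])

```text
time_s: 27.65
ee_pos: [614.0, 165.6, 206.0]
ee_rot: [179.5, 1.2, 15.3]
force: [0.7, -0.3, 0.2]
gripper_width: 0.2
```

drive_tool(moves=[{"claw": 1,"dx": 0,"dy": 0,"dz": 0,"yaw": 0},{"claw": 1,"dx": 0,"dy": 0,"dz": 0,"yaw": 0},{"claw": 1,"dx": 0,"dy": 0,"dz": 0,"yaw": 0},{"claw": 1,"dx": 0,"dy": 0,"dz": 0,"yaw": 0}])

```text
time_s: 28.15
ee_pos: [614.7, 163.7, 206.0]
ee_rot: [179.4, 1.2, 15.2]
force: [-0.4, -1.2, 0.1]
gripper_width: 0.1
```

```bash
python3 plan.py 665 -20 125 15.2|head -1;  python3 - <<'E'
from h import *
d=snap("f11");crop(d["side"],(235,125,85,85),"s34",8);crop(d["top"],(335,130,90,115),"t34",5);cv2.imwrite("pics/t34f.png",d["top"]["color"])
E
```

```text
pos [614.7 163.7 206. ] rpy [179.4   1.2  15.2] w 0.1 F [-0.4 -1.2  0.1] t 28.15 d [  50.3 -183.7  -81. ] dyaw 0.0 rows 11
```

View pics/s34.png

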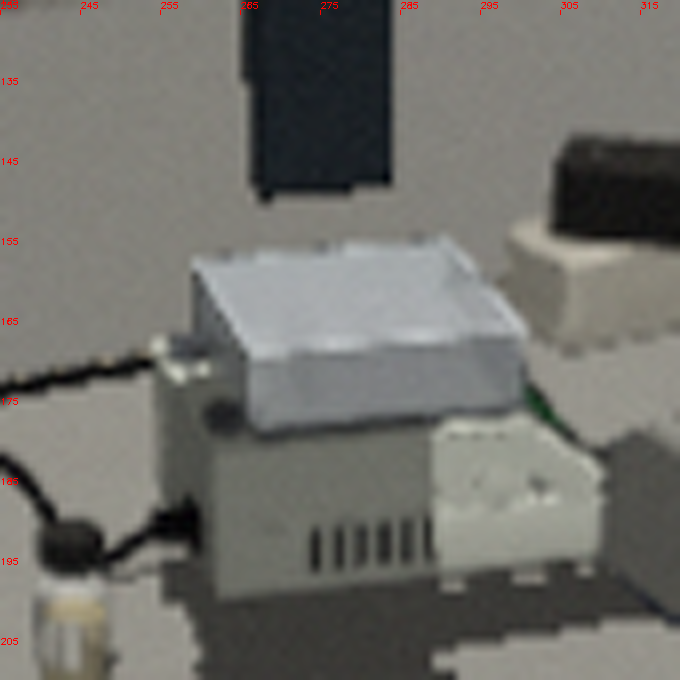

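View pics/t34.png

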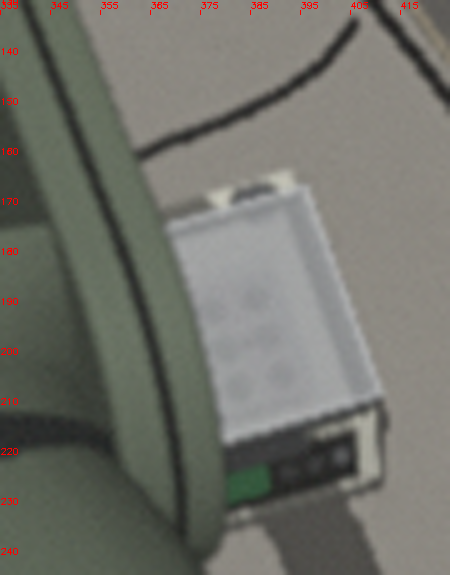

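View pics/t34f.png

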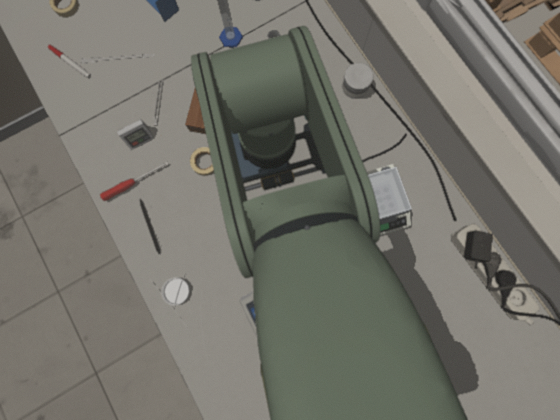

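```bash
python3 - <<'E'
from h import *
d=pickle.load(open("f11.pkl","rb"));s=d["side"]
c=np.array([598.7,-62.3,0]);y=np.radians(15.2);X=np.array([np.cos(y),np.sin(y),0]);Y=np.array([-np.sin(y),np.cos(y),0])
for a in(0,.06,.12):
  L=[]
  for r,q in((0,46),(102,46),(0,-46),(102,-46)):
    x=64-(r*np.cos(a)-32*np.sin(a));z=60+r*np.sin(a)+32*np.cos(a);L.append(proj(s,c+X*x+Y*q+[0,0,z])[0].round(1).tolist())
  print(a,L)
b=d["side"]["color"];f=pickle.load(open("f10.pkl","rb"))
E
```

```text
0 [[263.6, 168.2], [300.7, 164.9], [256.7, 156.3], [291.3, 153.5]]
0.06 [[262.9, 168.3], [300.0, 162.8], [256.0, 156.4], [290.6, 151.5]]
0.12 [[262.2, 168.4], [299.2, 160.8], [255.4, 156.5], [289.9, 149.6]]
```

```bash
python3 - <<'E'
from workcell import job
print(job.job_done())
E
```

```text
the job is handed in; nothing more can be done
None
```

I turned the block wells up, set it in the dry bath's pocket and shut the lid over it, then handed the job in at about 28 s. The hand-in gave no verdict.

- **Turning:** I took the block lightly by one end, tipped it a quarter turn in the pads, and stood it on its end face. A second quarter turn the same way brought the wells up. I then regripped it at the centre.
- **Seating:** the block went down without contact force until about 3 mm short of the floor, and I let it go about 1–2 mm above. Afterwards its outline in the side view matched the predicted seated position within 1–2 px (roughly 3–5 mm, about as wide as the position limit).
- **Lid:** I pushed it from behind until it sank on its own. Its top edges in the side view fit an angle near 0 rad better than 0.06 rad. The wells show through it in the top view.
- **At hand-in:** the gripper was clear of everything.
- **Bystanders:** I saw no contact with any of them in the views I had. I did not re-measure them at the end, and the arm hid some of them from the top camera.
- **Disagreements:** early side-camera positions for the pocket differed from the top camera by up to about 10 mm across the view. I used the top camera, and the block went into the pocket without touching the rim. The tool also drifted about 1° from vertical, with no visible effect on the block.

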